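# Clamp up a batten panel with the pump-lever press

### The job

Clear the offcut off the clamp's bed into the scrap tray, then lay every loose batten crosswise on the bed, side by side between jaw and fence. Pump the hand lever through full strokes, letting it right up after each, until it goes stiff and the battens are squeezed tight against the fence, then let go of the lever and set the flat steel weight lengthwise along the clamp on top, lying flat and covering all the battens. Leave the other things on the bench where they are.

Things in the scene. Friction and masses are not known exactly. Their poses are not given: they have to be found in the camera images.
- press: Bench clamp: fixed grey base plate 545 x 120 x 20 mm. Origin on the table under the middle of the fence's face; x is the way the jaw travels (towards the fence), y across the bed, z up. Battens lie on the plate's top (z = 0.020), from the jaw (x -0.245 to -0.225 at the start) to the fence (x = 0). Two pillars, 125 mm tall, at x = -0.335; the lever points away from the fence to about x = -0.53.
- fence: Fixed dark steel fence across the bed's end, 22 mm thick, 120 mm long, its top 22 mm above the bed; its face looks to the press's -x. Origin and axes as the press.
- fence_mid (a point): Point on the bed (20 mm above the table) at the foot of the fence's face, middle of its length; axes as the press.
- jaw (a joint): Sliding dark steel jaw with a rack of pins behind it: travel towards the fence in m, 0 when farthest off (245 mm from the fence's face), at most 0.215. It stays where it is left (about 12 N to slide).
- jaw_face (a point): Point on the bed at the foot of the jaw's face, middle of its length (the jaw is 120 mm long, its top 22 mm above the bed); axes as the press.
- lever (a joint): Sprung hand lever, hinged at x -0.335, z 0.114 of the press (axis along its y): rad, 0 up (its spring returns it), 0.66 fully down. Its pawl pushes the jaw on the down stroke (0.05 m/rad) and drops behind the next rack pin (25 mm pitch) when let right up: strokes under about 0.54 do not step on. 5 to 12 N at the grip while the jaw runs free; stiff part-way down once battens are tight.
- grip (a point): Point on top of the lever's black rubber grip (110 x 34 x 26 mm), 190 mm out from the hinge; 0.217 m above the table when up, 0.10 m when down. Up, the lever slopes 0.5 rad upwards away from the fence. Every newton more at the grip after the lever goes stiff puts about 4 N more on the battens; 20 N in all squeezes them tight.
- tray: Black open scrap tray 130 x 130 mm, walls 45 mm high and 5 mm thick, fixed; origin under its middle.
- offcut: Stepped softwood offcut 80 x 45 mm, 20 mm thick with a second 40 mm long, 18 mm thick step on its -x half (38 mm high there), 60 g; lies on the clamp's bed at the start. Origin at the middle of its underside, x along its length.
- weight: Flat steel weight, 0.6 kg: plate 160 x 50 x 12 mm with an upright rib handle 70 x 16 mm, 36 mm tall, on top along its middle. Origin at the middle of the underside, x along its length.
- batten0: Square softwood batten 150 x 30 x 30 mm, 75 g; origin at the middle of its underside as first laid, x along its length. Two to four battens are there; the others are absent.
- batten0_mid (a point): Middle of batten0.
- batten1: Square softwood batten 150 x 30 x 30 mm, 75 g; origin at the middle of its underside as first laid, x along its length. Two to four battens are there; the others are absent.
- batten1_mid (a point): Middle of batten1.
- batten2: Square softwood batten 150 x 30 x 30 mm, 75 g; origin at the middle of its underside as first laid, x along its length. Two to four battens are there; the others are absent.
- batten2_mid (a point): Middle of batten2.
- batten3: Square softwood batten 150 x 30 x 30 mm, 75 g; origin at the middle of its underside as first laid, x along its length. Two to four battens are there; the others are absent.
- batten3_mid (a point): Middle of batten3.
- tin: Steel tin, 72 mm wide, 85 mm tall; leave alone.
- mug: White mug 90 mm tall; leave alone.
- block: Dark hardwood block 90 x 60 x 40 mm at the right; leave alone.

How it is judged:
On the way, in this order (a step that is already met when the one before it is completed fails the run):
1. the offcut lies in the scrap tray (x of offcut in the frame of tray between -0.06 and 0.06 m and y of offcut in the frame of tray between -0.06 and 0.06 m and z of offcut in the frame of tray below 0.045 m), for 0.2 s.
2. every batten lies crosswise on the bed between jaw and fence (x of batten0_mid in the frame of fence_mid between -0.232 and -0.008 m and y of batten0_mid in the frame of fence_mid between -0.03 and 0.03 m and z of batten0_mid in the frame of fence_mid between 0.01 and 0.02 m and angle between the x axis of each of batten0, batten1, batten2, batten3 and the y axis of press, either way round below 0.15 rad and x of batten1_mid in the frame of fence_mid between -0.232 and -0.008 m and y of batten1_mid in the frame of fence_mid between -0.03 and 0.03 m and z of batten1_mid in the frame of fence_mid between 0.01 and 0.02 m and x of batten2_mid in the frame of fence_mid between -0.232 and -0.008 m and y of batten2_mid in the frame of fence_mid between -0.03 and 0.03 m and z of batten2_mid in the frame of fence_mid between 0.01 and 0.02 m and x of batten3_mid in the frame of fence_mid between -0.232 and -0.008 m and y of batten3_mid in the frame of fence_mid between -0.03 and 0.03 m and z of batten3_mid in the frame of fence_mid between 0.01 and 0.02 m), for 0.3 s.
3. the lever is pumped right down (value of joint lever above 0.54 rad).
4. the lever is let right up again (value of joint lever below 0.1 rad).
5. the lever is pumped right down (value of joint lever above 0.54 rad).
6. the lever is let right up again (value of joint lever below 0.1 rad).
7. the lever is pumped right down (value of joint lever above 0.54 rad).
8. the jaw squeezes the battens tight against the fence (over 20 N on the fence) (all of step 2 and x of any of batten0_mid, batten1_mid, batten2_mid, batten3_mid in the frame of jaw_face below 0.0185 m and x of any of batten0_mid, batten1_mid, batten2_mid, batten3_mid in the frame of fence_mid above -0.0185 m and (contact force between fence and batten0 above 20 N or contact force between fence and batten1 above 20 N or contact force between fence and batten2 above 20 N or contact force between fence and batten3 above 20 N)), for 0.1 s.
9. the weight lies flat on all the battens, lengthwise along the clamp, with the lever up (z of weight in the frame of press between 0.046 and 0.055 m and angle between weight's own z axis and vertical below 0.06 rad and angle between the x axis of weight and the x axis of press, either way round below 0.35 rad and x of batten0_mid in the frame of weight between -0.075 and 0.075 m and y of batten0_mid in the frame of weight between -0.04 and 0.04 m and x of batten1_mid in the frame of weight between -0.075 and 0.075 m and y of batten1_mid in the frame of weight between -0.04 and 0.04 m and x of batten2_mid in the frame of weight between -0.075 and 0.075 m and y of batten2_mid in the frame of weight between -0.04 and 0.04 m and x of batten3_mid in the frame of weight between -0.075 and 0.075 m and y of batten3_mid in the frame of weight between -0.04 and 0.04 m and value of joint lever below 0.1 rad), for 0.3 s.
At the end, for the whole second after the job is handed in: Offcut in tray; battens flat on the bed, within 30 mm of its middle line and 0.15 rad of square across; jaw and fence each within 3.5 mm of a batten; weight flat on the battens, within 0.35 rad of lengthwise, its plate over the middle of every one; lever up; all at rest (all of step 1 and all of step 2 and all of step 9 and x of any of batten0_mid, batten1_mid, batten2_mid, batten3_mid in the frame of jaw_face below 0.0185 m and x of any of batten0_mid, batten1_mid, batten2_mid, batten3_mid in the frame of fence_mid above -0.0185 m and linear speed of each of batten0, batten1, batten2, batten3, weight, offcut below 0.02 m/s); the robot touches nothing.
It fails at once if a bystander is moved by more than 50 mm (distance of any of tin, mug, block from where it was at the start of the episode above 0.05 m).
Of batten0, batten1, batten2, batten3 only 2 to 4 are there at a start; the rules pass over those that are not, and their reading is None.
At some moment in a run one of weight, offcut may be knocked a few centimetres aside while the robot is not near it.
Once in a run the grip may slacken for a moment while it holds something.
It also fails if it takes over 210 s, if anything falls off the work surface, if the arm or the gripper's body presses on something with over 40 N, if the wrist force passes 120 N, or if a joint passes its speed limit or range.

### The arm

A 7-joint arm with a two-finger parallel gripper is mounted at the origin on the work surface. World frame = base frame: x ahead of the robot, y to its left, z up, the work surface at z = 0. Lengths are in m, angles in rad, forces in N, time in s.
With the tool pointing down it reaches from about 0.4 to 0.85 m from the base axis. Payload 10.4 kg.
Tool frame: the origin (TCP) lies on the centre line of the jaws, within the pads' length; the fingertips stand 17 mm ahead of it and the grasp point (between the pads) lies 2 mm behind it (manip.tcp_to_tips is the distance from the TCP to the fingertips, in m); z points along the fingers, x is the direction in which the jaws open and shut, and the axes are right-handed (so a half turn about z gives the same grasp; the last joint's range is limited). The gripper opens to 85 mm and grips with 20 to 120 N. Pads are 22 mm wide; open, the fingers measure 114 mm over their backs; the gripper's body (76 mm by 85 mm) begins 54 mm behind the grasp point. The pads swing forward as they close: fully open they stand 13 mm farther back than shut.
Start: joints at [1.222, 0.332, -0.065, 1.46, 0.022, 1.35, -0.088], TCP at [0.2, -0.592, 0.248] pointing down, gripper open.
Joint ranges: [-2.6, 2.6], [-0.5, 2.12], [-1.47, 1.34], [0.16, 2.42], [-1.27, 4.41], [0.06, 2.06], [-2.6, 2.6]. Speed limits (rad/s): [2.22, 2.22, 2.79, 2.79, 3.14, 3.14, 3.14].

### API

Orientations are given as a unit quaternion [x, y, z, w].
In Python, from workcell import manip gives the robot as it stands.
- The arm moves only by the shell command python3 -m pendant 'ROWS' [FORCE]. ROWS is JSON, a list of rows, each a list of 3 entries, a list of its own where there are three numbers: the shift along the world's x, y, z in cm, then the turn, a rotation vector about the world's x, y, z in degrees, then the closure in counts, from 0 (fully open) to 255 (shut). A call has 1 to 12 rows; each row shifts and turns the pose as measured when the row begins; what a row does not reach is not made up. A row lasts 1/8 s, in which the tool goes at most 62.5 mm and 10.7 degrees, less where a joint would pass 70% of its speed; a pose out of reach is approached as far as the arm can. A call is refused whole if a number of a shift passes 6.25 or a number of a turn 10.7, either way. A call with a gripper value outside its range is refused whole. The fingers move at their own pace and stop on an object; FORCE is the grip in N (left out, the last holds). Time passes only in rows, so rows that do not move let the fingers close. It gives the time, the measured TCP pose, the force and the opening at its end, in the units of the state.
- manip.get_obs(): the state, without advancing time (a new reading comes with each control period).
- manip.camera(name): name is "side" or "top" or "wrist"; returns a dict with "pixels" (384x512x3 uint8, red, green, blue), "range_z" (384x512 float32, m along the optical axis (not along the pixel's ray), 0 where there is no reading), "K" (3x3 intrinsics, pixels), "origin" and "rotation" of the camera in the world; the wrist camera has in their place "hand_eye" (4x4, takes a point from camera to tool coordinates, whose origin is the TCP and whose axes are the tool frame's). Camera axes: x right, y down, z forward; pixel columns grow to the right and rows downward; lengths in m; the calibration is good to about 2 mm. A picture is of the moment at which its call begins: read the wrist's pose just before it.
- manip.hand_in(): hands the job in, once; it reports no verdict.
The state is a dict: "clock": time; "joint_pos": joint angles; "joint_velocities": joint speeds; "tau": joint torques, N m; "position": TCP position; "ee_rot": TCP orientation; "ft_force": force on the tool from outside, world axes, zero at the start; "torque": the same for the moment, N m; "grip_width": opening from 0.0 (shut) to 1.0 (fully open).
Only numpy, scipy, OpenCV 4.12 (cv2) and the standard library are available. Lean on these libraries where they do the work, as an engineer would, in place of code of your own. Each camera call takes 0.05 s, during which the arm holds its last target.

## Working session

There is one attempt and no reset: what is moved stays moved. The work goes in short steps, Python scripts to look and compute and a shell command to move; the robot and the scene stay as the last step left them, time stands still between calls to the robot, and variables do not carry over. Pictures are saved under pics/ and viewed, and the job is handed in when it is done.

```bash
ls; mkdir -p pics; cat > h.py <<'E'
from workcell import manip
import numpy as np, cv2
from scipy.spatial.transform import Rotation as R
def cam(n):
    o=manip.get_obs(); c=manip.camera(n)
    if 'hand_eye' in c:
        T=np.eye(4);T[:3,:3]=R.from_quat(o['ee_rot']).as_matrix();T[:3,3]=o['position']
        T=T@np.array(c['hand_eye']); c['origin']=T[:3,3]; c['rotation']=T[:3,:3]
    return c
def cloud(c):
    z=c['range_z'];K=np.array(c['K']);v,u=np.mgrid[:z.shape[0],:z.shape[1]]
    P=np.stack([(u-K[0,2])/K[0,0]*z,(v-K[1,2])/K[1,1]*z,z],-1)
    W=P@np.array(c['rotation']).T+np.array(c['origin']); W[z==0]=np.nan
    return W
def save(c,f,crop=None,s=1):
    im=c['pixels'][:,:,::-1]
    if crop: u0,v0,u1,v1=crop; im=im[v0:v1,u0:u1]
    cv2.imwrite('pics/'+f,cv2.resize(im,None,fx=s,fy=s,interpolation=cv2.INTER_CUBIC))
def st():
    o=manip.get_obs(); print(round(o['clock'],2),np.round(o['position'],4),np.round(R.from_quat(o['ee_rot']).as_matrix().ravel(),3),np.round(o['ft_force'],1),round(o['grip_width'],3))
E
python3 - <<'E'
from h import *
st()
for n in ('top','side','wrist'):
    c=cam(n); save(c,n+'0.png',s=1.5); np.savez('/tmp/'+n,**{k:c[k] for k in c})
    print(n,np.round(c['origin'],3),np.round(c['rotation'],3).tolist(),np.array(c['K']).tolist())
E
```

```text
pics
0.0 [ 0.1999 -0.5918  0.2475] [ 0.32  -0.947 -0.001 -0.947 -0.32   0.001 -0.001  0.    -1.   ] [-0.   0.3 -1. ] 0.997
top [ 0.284 -0.011  1.561] [0.711, -0.698, 0.059, -0.057] [[463.0363498182914, 0.0, 257.58616402682645], [0.0, 463.0363498182914, 189.55199549821342], [0.0, 0.0, 1.0]]
side [ 0.41  -1.05   1.064] [0.91, -0.033, 0.026, -0.412] [[351.040838180407, 0.0, 264.1215447724184], [0.0, 351.040838180407, 199.08987572332728], [0.0, 0.0, 1.0]]
wrist [ 0.272 -0.568  0.373] [[0.319, -0.904, -0.286], [-0.948, -0.305, -0.095], [-0.002, 0.301, -0.954]] [[310.9878949302991, 0.0, 255.17025390229514], [0.0, 310.9878949302991, 192.62753366588916], [0.0, 0.0, 1.0]]
```

```bash
python3 - <<'E'
s=open('h.py').read()
s=s.replace("    return c\ndef cloud","    r=np.array(c['rotation'])\n    if r.size==4: c['rotation']=R.from_quat(r).as_matrix()\n    return c\ndef cloud")
open('h.py','w').write(s)
E
```

```text
(no output)
```

View pics/top0.png

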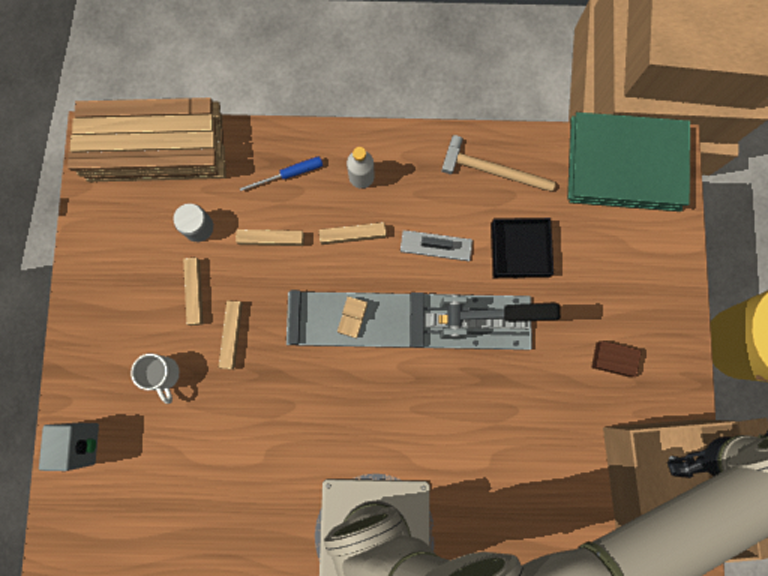

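View pics/side0.png

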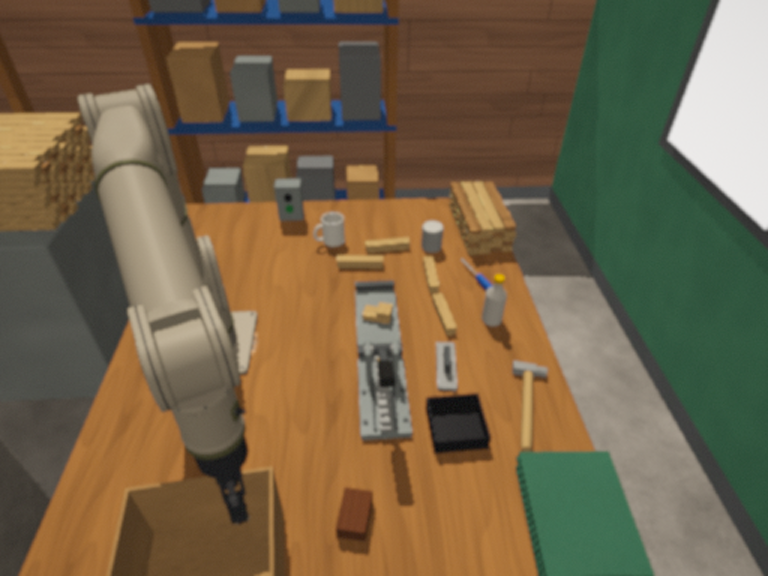

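```bash
cat > seg.py <<'E'
from h import *
def boxfit(W,m):
    P=W[m]; P=P[~np.isnan(P).any(1)]
    r=cv2.minAreaRect((P[:,:2]*1000).astype(np.float32))
    (cx,cy),(w,h),a=r
    if w<h: a+=90; w,h=h,w
    return round(cx,1),round(cy,1),round(w,1),round(h,1),round((a+90)%180-90,1),np.round(np.percentile(P[:,2],[5,50,95])*1000,1),len(P)
E
python3 - <<'E'
from seg import *
c=cam('top');W=cloud(c)
save(c,'topc.png',(80,120,430,270),2.2)
hsv=cv2.cvtColor(c['pixels'],cv2.COLOR_RGB2HSV)
def reg(u0,v0,u1,v1,zl,zh):
    m=np.zeros(W.shape[:2],bool);m[v0:v1,u0:u1]=1
    return m&(W[:,:,2]>zl)&(W[:,:,2]<zh)
for n,a in dict(b0=(155,148,206,168,.02,.04),b1=(208,143,260,166,.02,.04),b2=(115,168,142,220,.02,.04),b3=(142,196,165,250,.02,.04),
  weight=(262,150,318,178,.008,.05),weightrib=(262,150,318,178,.025,.06),tray=(325,140,370,190,.03,.06),traybot=(325,140,370,190,-.01,.02),
  bed=(185,185,360,240,.01,.025),fence=(185,185,207,240,.035,.05),off=(210,190,260,230,.03,.07),offhi=(210,190,260,230,.05,.07),jaw=(265,185,290,240,.035,.05),
  grip=(320,190,390,225,.16,.3),block=(390,220,435,255,.02,.06),tin=(112,130,145,165,.07,.1),mug=(85,230,125,270,.07,.1),table=(200,260,260,300,-.02,.01)).items():
    print(n,boxfit(W,reg(*a)))
E
```

```text
b0 (643.9, 254.4, 151.4, 31.9, 89.8, array([23.4, 29.9, 36.2]), 411)
b1 (657.5, 67.3, 150.0, 32.2, -82.6, array([23.5, 29.8, 35.1]), 403)
b2 (516.0, 420.5, 149.2, 33.8, 5.7, array([23.7, 30.1, 36.1]), 426)
b3 (420.5, 332.2, 149.6, 33.5, -4.0, array([24.6, 30.8, 35.9]), 432)
weight (629.9, -122.3, 186.5, 94.2, -84.8, array([ 8.5, 13.3, 47.5]), 598)
weightrib (635.9, -124.3, 69.1, 18.5, 83.4, array([29.3, 46.9, 52.5]), 126)
tray (629.7, -316.9, 131.4, 131.0, 1.8, array([31.5, 42.6, 49.8]), 336)
traybot (638.0, -322.0, 177.5, 157.2, 0.5, array([-4. ,  3.4, 11.7]), 1815)
bed (464.1, -65.3, 560.7, 161.5, -87.2, array([14. , 20. , 24.2]), 3277)
fence (461.0, 188.5, 120.6, 23.3, 0.1, array([36.8, 42.4, 47.7]), 239)
off (450.0, 68.4, 115.5, 62.1, -30.8, array([35.7, 46.7, 61.9]), 354)
offhi (474.9, 57.9, 53.3, 45.3, -15.2, array([53.2, 57.9, 62.7]), 172)
jaw (461.0, -92.8, 116.6, 53.1, 0.3, array([36.1, 41.9, 47.7]), 364)
grip (461.4, -288.4, 130.9, 34.7, -89.8, array([166.8, 203.6, 226.3]), 494)
block (383.0, -523.2, 92.5, 60.9, 77.1, array([30.6, 39.7, 45.4]), 545)
tin (667.3, 421.0, 67.9, 66.9, -80.4, array([72.8, 84.9, 90.2]), 361)
mug (325.1, 482.6, 92.0, 77.6, -5.5, array([71.8, 85.4, 93.8]), 210)
table (239.6, 74.1, 197.1, 127.3, -88.9, array([-5.2,  0.9,  6.4]), 2380)
```

View pics/topc.png

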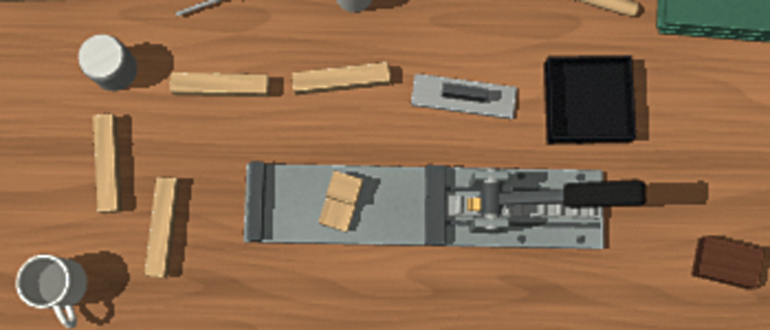

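View pics/wrist0.png

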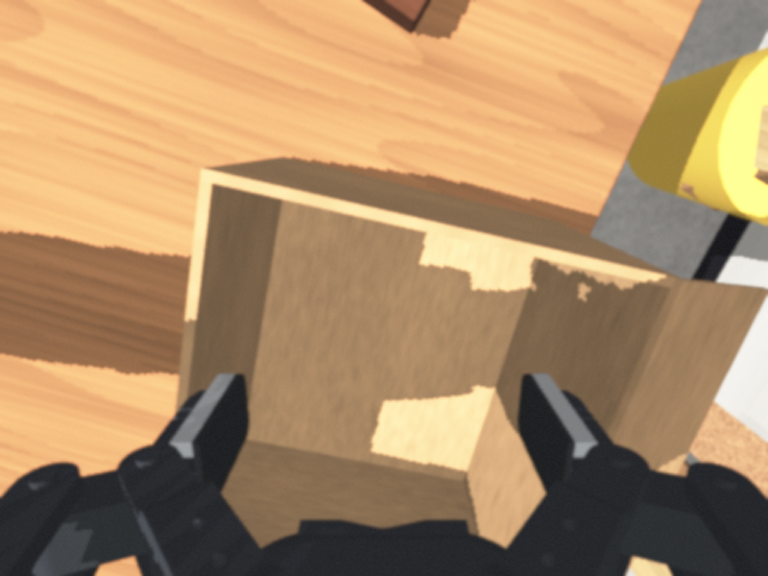

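```bash
python3 -m pendant '[[[0,0,5],[0,0,0],0],[[4,4,4],[0,0,-5],0],[[5,4,0],[0,0,-5],0],[[5,4,0],[0,0,-5],0],[[5,4,0],[0,0,-5],0],[[5,4,0],[0,0,-5],0],[[2,6,0],[0,0,-5],0],[[0,6.2,0],[0,0,-5],0],[[0,6.2,0],[0,0,0],0],[[0,6.2,0],[0,0,0],0],[[0,6.2,0],[0,0,0],0]]' 60; python3 -c "
from h import *;st()"
```

```text
clock: 1.58
position: [0.4521, -0.0872, 0.334]
ee_rot: [-0.588, 0.809, 0.002, 0.001]
ft_force: [0.9, -0.2, 0.1]
grip_width: 1.001
1.57 [ 0.4521 -0.0872  0.334 ] [-0.309 -0.951  0.    -0.951  0.309  0.004 -0.004  0.001 -1.   ] [ 0.9 -0.2  0.1] 1.001
```

```bash
python3 -m pendant '[[[0,6.2,0],[0,0,0],0],[[0,6.2,0],[0,0,0],0],[[0,2,-4],[0,0,0],0],[[0,0,0],[0,0,0],0]]' ; python3 - <<'E'
from seg import *
st()
c=cam('wrist');W=cloud(c);save(c,'w1.png',s=1.5)
m=(W[:,:,2]>.034)&(W[:,:,2]<.07)&(W[:,:,1]>-.03)&(W[:,:,1]<.15)&(abs(W[:,:,0]-.46)<.07)
print(boxfit(W,m)); print(boxfit(W,m&(W[:,:,2]>.05)));print(boxfit(W,m&(W[:,:,2]<.047)))
E
```

```text
clock: 2.08
position: [0.4505, 0.0631, 0.2942]
ee_rot: [-0.591, 0.807, 0.0, 0.002]
ft_force: [-0.5, -0.8, -0.0]
grip_width: 1.0
2.08 [0.4505 0.0631 0.2942] [-0.301 -0.954  0.003 -0.954  0.301  0.003 -0.004 -0.002 -1.   ] [-0.5 -0.8 -0. ] 1.0
(464.5, 59.7, 80.4, 44.7, -16.0, array([39. , 57.1, 59.1]), 2439)
(484.0, 54.4, 44.0, 39.9, 73.4, array([56.8, 58. , 59.3]), 1362)
(464.5, 59.6, 80.4, 44.7, -16.4, array([38.7, 40. , 41.3]), 1073)
```

View pics/w1.png

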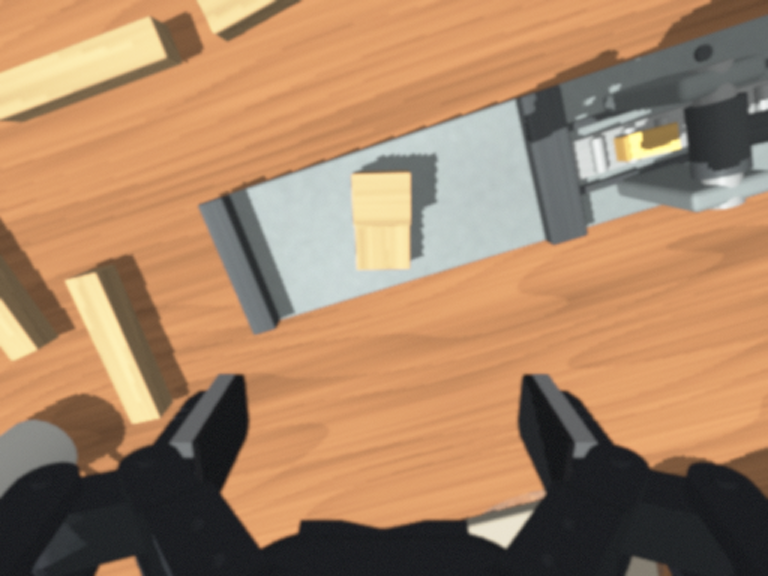

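```bash
python3 -m pendant '[[[2.85,-0.7,-6],[0,0,0],0],[[0,0,-6],[0,0,0],0],[[0,0,-6],[0,0,0],60],[[0,0,-4],[0,0,1],60],[[0,0,-2.5],[0,0,0],60],[[0,0,0],[0,0,0],60]]' ; python3 -c "
from h import *;st()"
```

```text
clock: 2.88
position: [0.4869, 0.0443, 0.0572]
ee_rot: [-0.591, 0.806, -0.006, 0.008]
ft_force: [-0.2, 0.2, 0.2]
grip_width: 0.762
2.88 [0.4869 0.0443 0.0572] [-0.301 -0.954  0.019 -0.954  0.301 -0.    -0.005 -0.018 -1.   ] [-0.2  0.2  0.2] 0.762
```

```bash
python3 -m pendant '[[[-0.8,1.2,0],[0,1.1,0],60],[[0,0,-1.4],[0,0,0],60],[[0,0,0],[0,0,0],60]]' ; python3 -c "
from h import *;st()"
```

```text
clock: 3.25
position: [0.4814, 0.056, 0.0462]
ee_rot: [-0.59, 0.807, -0.002, 0.001]
ft_force: [0.3, 0.1, -0.2]
grip_width: 0.767
3.25 [0.4814 0.056  0.0462] [-0.303 -0.953  0.004 -0.953  0.303 -0.001 -0.    -0.004 -1.   ] [ 0.3  0.1 -0.2] 0.767
```

```bash
python3 -m pendant '[[[0,0,-0.3],[0,0,0],255],[[0,0,0],[0,0,0],255],[[0,0,0],[0,0,0],255],[[0,0,3],[0,0,0],255],[[0,0,5],[0,0,0],255],[[0,0,5],[0,0,0],255]]' 60; python3 - <<'E'
from h import *
st();save(cam('wrist'),'w2.png')
E
```

```text
clock: 4.0
position: [0.4788, 0.0554, 0.1734]
ee_rot: [-0.59, 0.807, 0.001, -0.001]
ft_force: [1.2, -0.0, -0.6]
grip_width: 0.52
4.0 [0.4788 0.0554 0.1734] [-0.303 -0.953 -0.003 -0.953  0.303 -0.001  0.001  0.003 -1.   ] [ 1.2 -0.  -0.6] 0.52
```

View pics/w2.png

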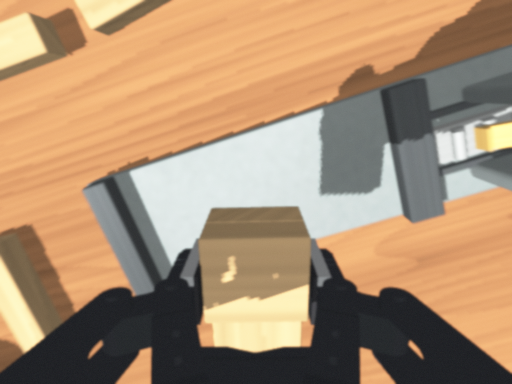

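```bash
python3 -m pendant '[[[4,-3,2],[0,0,0],255],[[4,-5,1],[0,0,0],255],[[3,-5.5,0],[0,0,0],255],[[3,-5.5,0],[0,0,0],255],[[2,-6,0],[0,0,0],255],[[1,-6,0],[0,0,0],255],[[0,-5,0],[0,0,0],255],[[0,0,0],[0,0,0],255]]'; python3 -c "
from h import *;st()"
```

```text
clock: 5.05
position: [0.6525, -0.3108, 0.2094]
ee_rot: [-0.592, 0.806, -0.004, 0.002]
ft_force: [-0.1, 0.3, -0.9]
grip_width: 0.522
5.05 [ 0.6525 -0.3108  0.2094] [-0.299 -0.954  0.008 -0.954  0.299 -0.004  0.001 -0.009 -1.   ] [-0.1  0.3 -0.9] 0.522
```

```bash
python3 -m pendant '[[[-0.3,-0.5,-5],[0,0,0],255],[[0,0,-5],[0,0,0],255],[[0,0,-4],[0,0,0],255],[[0,0,-2],[0,0,0],255],[[0,0,0],[0,0,0],255],[[0,0,0],[0,0,0],70],[[0,0,0],[0,0,0],70],[[0,0,5],[0,0,0],70],[[0,0,5],[0,0,0],70],[[0,0,3],[0,0,0],70]]'; python3 - <<'E'
from h import *
st();save(cam('wrist'),'w3.png')
E
```

```text
clock: 6.3
position: [0.6511, -0.3133, 0.1836]
ee_rot: [-0.592, 0.806, -0.006, 0.005]
ft_force: [-0.4, -0.4, -0.8]
grip_width: 0.724
6.3 [ 0.6511 -0.3133  0.1836] [-0.298 -0.954  0.015 -0.955  0.298 -0.004 -0.    -0.016 -1.   ] [-0.4 -0.4 -0.8] 0.724
```

View pics/w3.png

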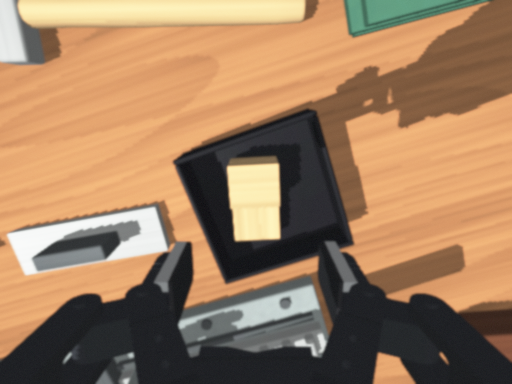

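```bash
python3 - <<'E'
from h import *
print(np.round(manip.get_obs()['joint_pos'],3)); print(manip.get_obs()['position'])
E
python3 -m pendant '[[[0,5,4],[0,0,-10],70],[[0,6,4],[0,0,-10],70],[[0,6,0],[0,0,-10],70],[[0,6,0],[0,0,-10],70],[[0,6,0],[0,0,-10],70],[[0,5,0],[0,0,-10],70],[[0,0,0],[0,0,0],70]]'; python3 - <<'E'
from seg import *
st();print(np.round(manip.get_obs()['joint_pos'],3))
c=cam('wrist');W=cloud(c);save(c,'w4.png')
m=(W[:,:,2]>.022)&(W[:,:,2]<.04)&(abs(W[:,:,0]-.657)<.05)&(abs(W[:,:,1]-.067)<.09)
print(boxfit(W,m))
E
```

```text
[ 0.646  0.603 -0.408  1.236  0.234  1.327 -1.622]
[ 0.65253749 -0.31374869  0.18821566]
clock: 7.22
position: [0.6472, -0.065, 0.2359]
ee_rot: [-0.229, 0.973, -0.001, -0.026]
ft_force: [0.3, 0.4, 0.3]
grip_width: 0.728
7.22 [ 0.6472 -0.065   0.2359] [-0.894 -0.445 -0.051 -0.445  0.895 -0.013  0.051  0.011 -0.999] [0.3 0.4 0.3] 0.728
[-0.135  0.431  0.22   1.368 -0.076  1.402 -2.598]
(660.0, 64.8, 150.2, 30.0, -82.2, array([28.4, 30. , 31.1]), 1429)
```

View pics/w4.png

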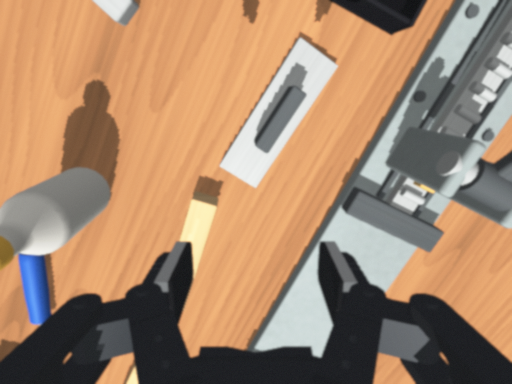

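```bash
python3 -m pendant '[[[0,2,0],[0.7,-2.9,10],70],[[0,2,0],[0,0,10],70],[[0,2,0],[0,0,10],70],[[0,2,0],[0,0,10.5],70],[[0,2,0],[0,0,10.5],70],[[0,2,0],[0,0,10.5],70],[[0,1,0],[0,0,10.5],70],[[0,0,0],[0,0,10.5],70],[[0,0,0],[0,0,10.5],70],[[0,0,0],[0,0,10.5],70],[[0,0,0],[0,0,10.5],70],[[0,0,0],[0,0,10.5],70]]';  python3 -m pendant '[[[0,0,0],[0,0,10.5],70],[[0,0,0],[0,0,10.5],70],[[0,0,0],[0,0,10.5],70],[[0,0,0],[0,0,0],70]]'; python3 - <<'E'
from seg import *
st();print(np.round(manip.get_obs()['joint_pos'],3))
c=cam('wrist');W=cloud(c);save(c,'w5.png')
m=(W[:,:,2]>.022)&(W[:,:,2]<.04)&(abs(W[:,:,0]-.657)<.05)&(abs(W[:,:,1]-.067)<.09)
print(boxfit(W,m))
m=(W[:,:,2]>.022)&(W[:,:,2]<.04)&(abs(W[:,:,0]-.645)<.05)&(abs(W[:,:,1]-.254)<.09)
print(boxfit(W,m))
E
```

```text
clock: 8.78
position: [0.6539, 0.0533, 0.2597]
ee_rot: [0.974, -0.226, 0.003, -0.021]
ft_force: [0.4, 0.4, 0.5]
grip_width: 0.721
clock: 9.28
position: [0.6564, 0.0467, 0.2684]
ee_rot: [0.998, 0.052, 0.004, -0.023]
ft_force: [-0.5, -0.4, -0.1]
grip_width: 0.725
9.28 [0.6564 0.0467 0.2684] [ 0.995  0.104  0.006  0.104 -0.994  0.047  0.011 -0.046 -0.999] [-0.5 -0.4 -0.1] 0.725
[ 0.07   0.404 -0.259  1.332  0.057  1.405 -0.073]
(660.4, 66.3, 149.5, 30.1, -82.2, array([28.7, 30. , 31.3]), 3185)
(646.7, 204.3, 52.9, 30.0, -89.7, array([28.4, 30. , 31.4]), 1510)
```

```bash
python3 -m pendant '[[[0.4,2,-5],[-2.7,0.3,2],70],[[0,0,-6],[0,0,0],70],[[0,0,-6],[0,0,0],100],[[0,0,-3.5],[0,0,0],100],[[0,0,0],[0,0,0],100]]'; python3 -c "
from h import *;st()"
```

```text
clock: 9.95
position: [0.6624, 0.0648, 0.0643]
ee_rot: [0.998, 0.057, 0.006, -0.001]
ft_force: [1.2, 0.6, 0.3]
grip_width: 0.607
9.95 [0.6624 0.0648 0.0643] [ 0.994  0.113  0.013  0.113 -0.994  0.002  0.013 -0.001 -1.   ] [1.2 0.6 0.3] 0.607
```

```bash
python3 -m pendant '[[[-0.2,0.1,-3],[0,0.7,1],100],[[0,0,-1],[0,0,0],100],[[0,0,0],[0,0,0],100],[[0,0,0],[0,0,0],255],[[0,0,0],[0,0,0],255],[[0,0,0],[0,0,0],255]]'; python3 -c "
from h import *;st()"
```

```text
clock: 10.7
position: [0.6668, 0.0659, 0.035]
ee_rot: [0.998, 0.061, 0.008, -0.002]
ft_force: [-0.7, -0.3, -1.6]
grip_width: 0.331
10.7 [0.6668 0.0659 0.035 ] [ 0.992  0.122  0.016  0.122 -0.993  0.005  0.016 -0.003 -1.   ] [-0.7 -0.3 -1.6] 0.331
```

```bash
python3 -m pendant '[[[0,0,4],[0,-0.5,0],255],[[0,0,5],[0,-0.5,-5],255],[[-3,1,3],[0,0,-10],255],[[-3,1,0],[0,0,-10],255],[[-3,1,0],[0,0,-10],255],[[-3,1,0],[0,0,-10],255],[[-3,1,0],[0,0,-10],255],[[-3,1,0],[0,0,-10],255],[[-2,1,0],[0,0,-10],255],[[0,0,0],[0,0,-10],255],[[0,0,0],[0,0,-10],255],[[0,0,0],[0,0,0],255]]'; python3 - <<'E'
from seg import *
st();save(cam('wrist'),'w6.png')
E
```

```text
clock: 12.2
position: [0.4592, 0.1387, 0.1609]
ee_rot: [-0.701, 0.713, -0.016, -0.009]
ft_force: [0.6, -0.2, -1.7]
grip_width: 0.327
12.2 [0.4592 0.1387 0.1609] [-0.017 -1.     0.009 -0.999  0.017 -0.035  0.035 -0.009 -0.999] [ 0.6 -0.2 -1.7] 0.327
```

View pics/w6.png

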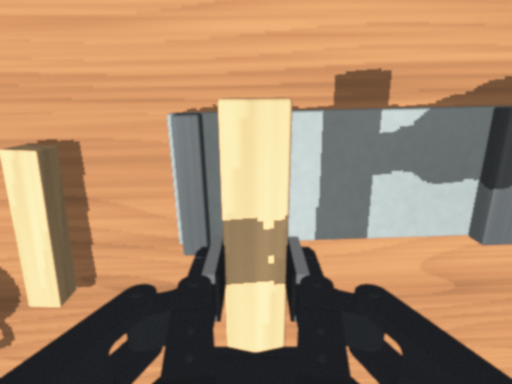

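```bash
python3 - <<'E'
from seg import *
c=cam('wrist');W=cloud(c)
z=W[:,:,2]
m=(z>.037)&(z<.047)&(W[:,:,1]>.12)&(W[:,:,1]<.23)&(abs(W[:,:,0]-.46)<.08)
print('fence',boxfit(W,m))
m=(z>.037)&(z<.047)&(W[:,:,1]<.0)&(W[:,:,1]>-.09)&(abs(W[:,:,0]-.46)<.07)
print('jaw',boxfit(W,m), np.nanpercentile(W[m][:,1],98))
m=(z>.12)&(z<.19)&(np.mgrid[:384,:512][0]<230)
print('bat',boxfit(W,m))
m=(z>.022)&(z<.04)&(abs(W[:,:,0]-.42)<.09)&(abs(W[:,:,1]-.332)<.05)
print(boxfit(W,m))
E
```

```text
fence (463.8, 186.9, 118.8, 22.5, 0.1, array([40.6, 42. , 43.1]), 3777)
jaw (463.7, -77.7, 119.3, 22.7, 1.0, array([38.1, 41.6, 42.9]), 2539) -0.0675463827924676
bat (505.5, 137.2, 57.2, 30.2, -0.8, array([156.7, 157.8, 158.9]), 9204)
(422.8, 330.1, 150.5, 31.5, -3.9, array([24.6, 30. , 31.2]), 6402)
```

```bash
python3 -m pendant '[[[0.4,0.1,-4],[2,0.5,0.5],255],[[0,0,-4],[0,0,0],255],[[0,0,-1.5],[0,0,0],255],[[0,0,0],[0,0,0],255]]'; python3 -c "
from h import *;st()"
```

```text
clock: 12.8
position: [0.4646, 0.1397, 0.065]
ee_rot: [0.709, -0.705, 0.0, -0.002]
ft_force: [0.2, 0.8, -0.1]
grip_width: 0.33
12.8 [0.4646 0.1397 0.065 ] [ 0.007 -1.     0.003 -1.    -0.007  0.002 -0.002 -0.003 -1.   ] [ 0.2  0.8 -0.1] 0.33
```

```bash
python3 -m pendant '[[[0,0,-1],[0,0,0],255],[[0,0,-0.4],[0,0,0],255],[[0,0,-0.3],[0,0,0],255]]'; python3 -c "
from h import *;st()"
```

```text
clock: 13.18
position: [0.4656, 0.1403, 0.0532]
ee_rot: [0.71, -0.704, 0.001, -0.002]
ft_force: [-23.9, -7.9, 58.7]
grip_width: 0.333
13.18 [0.4656 0.1403 0.0532] [ 0.008 -1.     0.005 -1.    -0.008  0.002 -0.002 -0.005 -1.   ] [-23.9  -7.9  58.7] 0.333
```

```bash
python3 -m pendant '[[[0,0,0.2],[0,0,0],130],[[0,0,0],[0,0,0],130],[[0,0,3],[0,0,0],130],[[0,0,6],[0,0,0],130],[[2,0,6],[0,0,10],70],[[4,2,0],[0,0,10.5],70],[[4,2,0],[0,0,10.5],70],[[4,2,0],[0,0,10.5],70],[[4,2,0],[0,0,10.5],70],[[0,2,0],[0,0,10.5],70],[[0,0,0],[0,0,10.5],70],[[0,0,0],[0,0,10.5],70]]'; python3 - <<'E'
from seg import *
st()
c=cam('wrist');W=cloud(c);save(c,'w7.png')
m=(W[:,:,2]>.022)&(W[:,:,2]<.04)&(abs(W[:,:,0]-.645)<.05)&(abs(W[:,:,1]-.254)<.09)
print(boxfit(W,m))
E
```

```text
clock: 14.68
position: [0.6531, 0.2442, 0.2114]
ee_rot: [0.999, -0.034, 0.0, -0.007]
ft_force: [0.6, -0.3, 0.0]
grip_width: 0.724
14.68 [0.6531 0.2442 0.2114] [ 0.998 -0.068  0.001 -0.068 -0.998  0.013  0.    -0.014 -1.   ] [ 0.6 -0.3  0. ] 0.724
(646.3, 253.2, 149.8, 30.0, -89.8, array([28.8, 29.9, 31.1]), 4310)
```

View pics/w7.png

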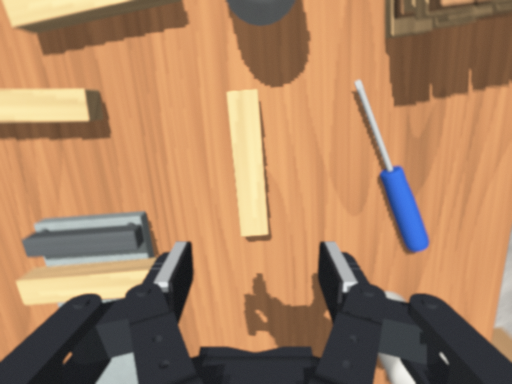

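```bash
python3 -m pendant '[[[-0.7,0.9,-5],[-0.8,0,4],80],[[0,0,-6],[0,0,0],100],[[0,0,-4],[0,0,0],100],[[0,0,0],[0,0,0],100]]'; python3 -c "
from h import *;st()"
```

```text
clock: 15.22
position: [0.6461, 0.2534, 0.0583]
ee_rot: [1.0, 0.001, 0.002, -0.0]
ft_force: [-1.1, 0.3, 1.2]
grip_width: 0.609
15.22 [0.6461 0.2534 0.0583] [ 1.     0.002  0.003  0.002 -1.     0.001  0.003 -0.001 -1.   ] [-1.1  0.3  1.2] 0.609
```

```bash
python3 -m pendant '[[[0,0,-2],[0,0,0],100],[[0,0,-0.7],[0,0,0],100],[[0,0,0],[0,0,0],255],[[0,0,0],[0,0,0],255],[[0,0,0],[0,0,0],255],[[0,0,4],[0,0,0],255],[[0,0,5],[0,0,0],255]]'; python3 -c "
from h import *;st()"
```

```text
clock: 16.1
position: [0.6471, 0.2534, 0.1238]
ee_rot: [1.0, -0.001, 0.002, -0.001]
ft_force: [0.2, 0.6, -0.8]
grip_width: 0.334
16.1 [0.6471 0.2534 0.1238] [ 1.    -0.002  0.004 -0.002 -1.     0.001  0.004 -0.001 -1.   ] [ 0.2  0.6 -0.8] 0.334
```

```bash
python3 -m pendant '[[[-1,-2,4],[0,0,-9],255],[[-2.2,-2,2],[0,0,-10],255],[[-2.2,-2,0],[0,0,-10],255],[[-2.2,-2,0],[0,0,-10],255],[[-2.2,-2,0],[0,0,-10],255],[[-2.2,-2,0],[0,0,-10],255],[[-2.2,-2,0],[0,0,-10],255],[[-2.2,-1,0],[0,0,-10],255],[[-2,-1,0],[0,0,-10],255],[[0,0,0],[0,0,0],255]]'; python3 - <<'E'
from seg import *
st()
c=cam('wrist');W=cloud(c);save(c,'w8.png');z=W[:,:,2]
m=(z>.045)&(z<.055)&(W[:,:,1]<.2)&(W[:,:,1]>.09)&(abs(W[:,:,0]-.46)<.1)
print('b1',boxfit(W,m))
m=(z>.1)&(z<.21)&(np.mgrid[:384,:512][0]<230)
print('held',boxfit(W,m))
E
```

```text
clock: 17.35
position: [0.4594, 0.0906, 0.1951]
ee_rot: [-0.695, 0.719, -0.01, 0.001]
ft_force: [-0.1, 1.1, -0.5]
grip_width: 0.333
17.35 [0.4594 0.0906 0.1951] [-0.035 -0.999  0.015 -0.999  0.035 -0.012  0.011 -0.016 -1.   ] [-0.1  1.1 -0.5] 0.333
b1 (466.0, 139.8, 149.1, 30.4, 0.6, array([48.7, 50. , 51.2]), 5166)
held (504.7, 88.4, 56.7, 30.1, -2.1, array([190.1, 191.2, 192.3]), 8892)
```

View pics/w8.png

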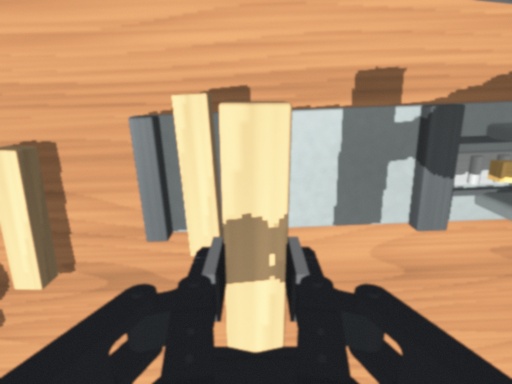

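```bash
python3 -m pendant '[[[0.4,-0.3,-5],[0.7,0.9,2],255],[[0,0,-5],[0,0,0],255],[[0,0,-2],[0,0,0],255],[[0,0,0],[0,0,0],255]]'; python3 -c "
from h import *;st()"
```

```text
clock: 17.9
position: [0.4679, 0.0904, 0.0737]
ee_rot: [0.714, -0.701, 0.001, -0.003]
ft_force: [-0.3, 0.3, -0.0]
grip_width: 0.334
17.9 [0.4679 0.0904 0.0737] [ 0.018 -1.     0.006 -1.    -0.018  0.004 -0.004 -0.006 -1.   ] [-0.3  0.3 -0. ] 0.334
```

```bash
python3 -m pendant '[[[-0.4,-0.4,-1],[0,0.3,-1],255],[[0,0,-0.6],[0,0,0],255],[[0,0,0],[0,0,0],255]]'; python3 -c "
from h import *;st()"
```

```text
clock: 18.27
position: [0.4656, 0.087, 0.0588]
ee_rot: [0.708, -0.706, -0.0, -0.003]
ft_force: [0.0, 1.0, -0.6]
grip_width: 0.334
18.27 [0.4656 0.087  0.0588] [ 0.002 -1.     0.004 -1.    -0.002  0.005 -0.005 -0.004 -1.   ] [ 0.   1.  -0.6] 0.334
```

Lower the last 5 mm, release, and go to the next batten (b3).

```bash
python3 -m pendant '[[[0,0,-0.4],[0,0,0],255],[[0,0,0],[0,0,0],130],[[0,0,0],[0,0,0],130],[[0,0,3],[0,0,0],130],[[0,0,6],[0,0,0],130],[[0,3,6],[0,0,0],70],[[-1,6,0],[0,0,0],70],[[-1,6,0],[0,0,0],70],[[-2,6,0],[0,0,0],70],[[0,2.5,0],[0,0,0],70],[[0,0,0],[0,0,0],70]]'; python3 - <<'E'
from seg import *
st()
c=cam('wrist');W=cloud(c);save(c,'w9.png');z=W[:,:,2]
for n,x,y in (('b3',.4225,.331),('b2',.516,.42)):
  m=(z>.026)&(z<.035)&(abs(W[:,:,0]-x)<.09)&(abs(W[:,:,1]-y)<.035)
  print(n,boxfit(W,m))
m=(z>.045)&(z<.055)&(W[:,:,1]<.2)&(W[:,:,1]>.05)&(abs(W[:,:,0]-.46)<.1)
print('both',boxfit(W,m))
E
```

```text
clock: 19.65
position: [0.4244, 0.3251, 0.2098]
ee_rot: [-0.707, 0.707, -0.0, 0.007]
ft_force: [0.5, -0.8, -0.9]
grip_width: 0.728
19.65 [0.4244 0.3251 0.2098] [-0.    -1.     0.01  -1.     0.001  0.009 -0.009 -0.01  -1.   ] [ 0.5 -0.8 -0.9] 0.728
b3 (422.5, 330.4, 150.1, 30.0, -3.8, array([28.8, 30. , 31.2]), 4235)
b2 (513.6, 418.7, 139.3, 30.5, 6.7, array([28.6, 30. , 31.3]), 5119)
both (465.0, 116.5, 151.0, 79.7, 1.0, array([46.9, 49.8, 51. ]), 7971)
```

View pics/w9.png

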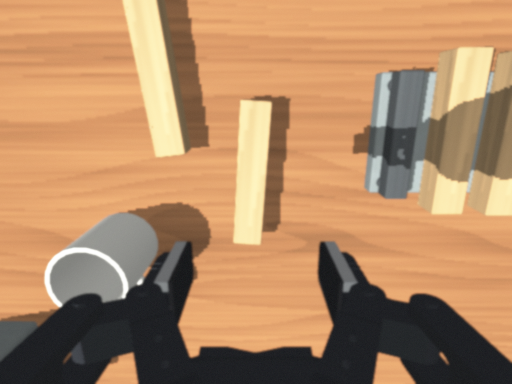

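```bash
python3 -m pendant '[[[-0.2,0.5,-5],[-0.5,0.5,-3.8],80],[[0,0,-6],[0,0,0],100],[[0,0,-4],[0,0,0],100],[[0,0,0],[0,0,0],100]]'; python3 -c "
from h import *;st()"
```

```text
clock: 20.2
position: [0.4256, 0.323, 0.0577]
ee_rot: [-0.679, 0.734, -0.002, 0.001]
ft_force: [0.2, 1.2, 1.4]
grip_width: 0.608
20.2 [0.4256 0.323  0.0577] [-0.078 -0.997  0.005 -0.997  0.078 -0.001  0.001 -0.005 -1.   ] [0.2 1.2 1.4] 0.608
```

```bash
python3 -m pendant '[[[-0.3,0.7,-1.5],[0,0,0.7],100],[[0,0,-1.0],[0,0,0],100],[[0,0,-0.2],[0,0,0],255],[[0,0,0],[0,0,0],255],[[0,0,0],[0,0,0],255],[[0,0,4],[0,0,0],255],[[0,0,6],[0,0,0],255],[[0,0,0],[0,0,0],255]]'; python3 -c "
from h import *;st()"
```

```text
clock: 21.2
position: [0.4255, 0.3312, 0.1377]
ee_rot: [-0.683, 0.73, -0.003, 0.005]
ft_force: [-0.6, -0.1, -0.8]
grip_width: 0.329
21.2 [0.4255 0.3312 0.1377] [-0.066 -0.998  0.011 -0.998  0.066  0.003 -0.004 -0.011 -1.   ] [-0.6 -0.1 -0.8] 0.329
```

```bash
python3 -m pendant '[[[0.5,-3,3],[0,0,1],255],[[0.5,-6,1],[0,0.5,1],255],[[0.5,-6,0],[0,0,1],255],[[1,-6,0],[0,0,1],255],[[1,-5.5,0],[0,0,0],255],[[0.3,-2,0],[0,0,0],255],[[0,0,0],[0,0,0],255]]'; python3 - <<'E'
from seg import *
st()
c=cam('wrist');W=cloud(c);save(c,'w10.png');z=W[:,:,2]
m=(z>.046)&(z<.055)&(W[:,:,1]<.2)&(W[:,:,1]>.11)&(abs(W[:,:,0]-.46)<.1)
print('b1',boxfit(W,m))
m=(z>.046)&(z<.055)&(W[:,:,1]<.115)&(W[:,:,1]>.04)&(abs(W[:,:,0]-.46)<.1)
print('b0',boxfit(W,m))
m=(z>.1)&(z<.22)&(np.mgrid[:384,:512][0]<230)
print('held',boxfit(W,m))
E
```

```text
clock: 22.08
position: [0.4615, 0.037, 0.1766]
ee_rot: [0.709, -0.705, -0.001, -0.002]
ft_force: [-0.9, 1.3, -0.6]
grip_width: 0.331
22.07 [0.4615 0.037  0.1766] [ 0.006 -1.     0.002 -1.    -0.006  0.004 -0.004 -0.002 -1.   ] [-0.9  1.3 -0.6] 0.331
b1 (466.1, 139.5, 149.2, 30.8, 0.7, array([48.6, 50. , 51.1]), 6261)
b0 (464.2, 86.6, 149.1, 30.3, 0.2, array([48.8, 50. , 51.1]), 5674)
held (506.3, 36.8, 55.0, 30.2, 0.3, array([171.5, 172.6, 173.7]), 8713)
```

View pics/w10.png

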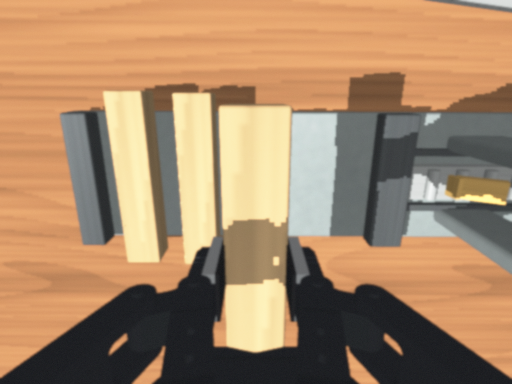

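```bash
python3 -m pendant '[[[0,-0.5,-5],[0,0,0],255],[[0,0,-4.5],[0,0,0],255],[[0,0,-1],[0,0,0],255],[[0,0,0],[0,0,0],255]]'; python3 -c "
from h import *;st()"
```

```text
clock: 22.62
position: [0.4617, 0.0387, 0.0703]
ee_rot: [0.712, -0.702, -0.0, -0.004]
ft_force: [-0.0, -0.4, -0.1]
grip_width: 0.337
22.62 [0.4617 0.0387 0.0703] [ 0.015 -1.     0.004 -1.    -0.015  0.006 -0.006 -0.004 -1.   ] [-0.  -0.4 -0.1] 0.337
```

```bash
python3 -m pendant '[[[0.2,-0.5,-0.6],[0,0,-0.8],255],[[0,0,-0.5],[0,0,0],255],[[0,0,0],[0,0,0],255]]'; python3 -c "
from h import *;st()"
```

```text
clock: 23.0
position: [0.4661, 0.0343, 0.0617]
ee_rot: [0.707, -0.707, 0.001, -0.006]
ft_force: [-0.1, 0.8, -0.8]
grip_width: 0.338
23.0 [0.4661 0.0343 0.0617] [ 0.    -1.     0.009 -1.    -0.     0.006 -0.006 -0.009 -1.   ] [-0.1  0.8 -0.8] 0.338
```

```bash
python3 -m pendant '[[[0,0,-0.5],[0,0,0],255],[[0,0,-0.3],[0,0,0],255],[[0,0,0],[0,0,0],130],[[0,0,0],[0,0,0],130],[[0,0,3],[0,0,0],130],[[0,2,6],[0,0,0],130],[[1,6,6],[0,0,1],70],[[1,6,0],[0,0,1],70],[[1,6,0],[0,0,1],70],[[1,6,0],[0,0,1],70],[[1,6,0],[0,0,1],70],[[0,5,0],[0,0,0],70]]'; python3 - <<'E'
from seg import *
st()
c=cam('wrist');W=cloud(c);save(c,'w11.png');z=W[:,:,2]
m=(z>.026)&(z<.035)&(abs(W[:,:,0]-.516)<.09)&(abs(W[:,:,1]-.42)<.04)
print('b2',boxfit(W,m))
E
```

```text
clock: 24.5
position: [0.5156, 0.395, 0.1957]
ee_rot: [0.734, -0.679, 0.002, -0.008]
ft_force: [0.6, 0.3, -0.2]
grip_width: 0.725
24.5 [0.5156 0.395  0.1957] [ 0.079 -0.997  0.014 -0.997 -0.078  0.009 -0.008 -0.015 -1.   ] [ 0.6  0.3 -0.2] 0.725
b2 (518.9, 419.7, 149.8, 30.1, 6.6, array([28.8, 30. , 31.1]), 4714)
```

View pics/w11.png

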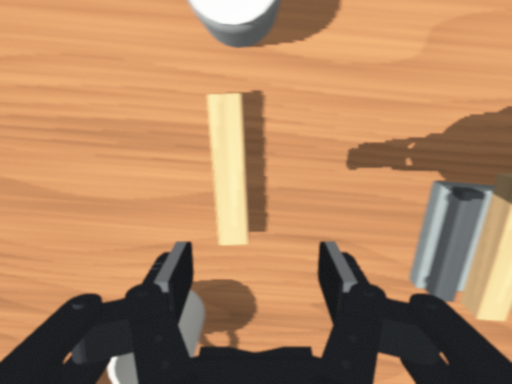

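```bash
python3 -m pendant '[[[0.3,2.5,-3],[-0.5,0.8,2.1],80],[[0,0,-6],[0,0,0],100],[[0,0,-4],[0,0,0],100],[[0,0,0],[0,0,0],100]]'; python3 -c "
from h import *;st()"
```

```text
clock: 25.05
position: [0.5141, 0.4311, 0.0623]
ee_rot: [0.75, -0.661, -0.003, -0.002]
ft_force: [-0.1, 0.4, 0.7]
grip_width: 0.608
25.05 [0.5141 0.4311 0.0623] [ 0.126 -0.992 -0.002 -0.992 -0.126  0.006 -0.006  0.001 -1.   ] [-0.1  0.4  0.7] 0.608
```

```bash
python3 -m pendant '[[[0.4,-1.1,0],[0,0,-0.6],100],[[0,0,-2],[0,0,0],100],[[0,0,-0.8],[0,0,0],100]]'; python3 -c "
from h import *;st()"
```

```text
clock: 25.42
position: [0.5212, 0.4203, 0.0383]
ee_rot: [0.746, -0.666, -0.002, -0.005]
ft_force: [-0.1, -1.2, 0.4]
grip_width: 0.605
25.43 [0.5212 0.4203 0.0383] [ 0.114 -0.993  0.004 -0.993 -0.114  0.01  -0.01  -0.005 -1.   ] [-0.1 -1.2  0.4] 0.605
```

Grasp, lift and carry to the fourth slot (y ≈ -0.019).

```bash
python3 -m pendant '[[[0,0,-0.5],[0,0,0],100],[[0,0,0],[0,0,0],255],[[0,0,0],[0,0,0],255],[[0,0,0],[0,0,0],255],[[0,0,4],[0,0,0],255],[[0,-2,6],[0,0,-1],255],[[-1,-6,3],[0,0,-1],255],[[-1,-6,0],[0,0,-1],255],[[-1,-6,0],[0,0,-1],255],[[-1,-6,0],[0,0,-1],255],[[-1,-6,0],[0,0,-1],255],[[0,-6,0],[0,0,0],255]]'; python3 -m pendant '[[[0,-5,0],[0,0,0],255],[[0,0,0],[0,0,0],255]]'; python3 - <<'E'
from seg import *
st()
c=cam('wrist');W=cloud(c);save(c,'w12.png');z=W[:,:,2]
m=(z>.046)&(z<.055)&(W[:,:,1]<.065)&(W[:,:,1]>.0)&(abs(W[:,:,0]-.46)<.1)
print('b3',boxfit(W,m))
m=(z>.1)&(z<.22)&(np.mgrid[:384,:512][0]<230)
print('held',boxfit(W,m))
E
```

```text
clock: 26.92
position: [0.4678, 0.0397, 0.1665]
ee_rot: [0.712, -0.702, -0.001, -0.009]
ft_force: [2.0, -0.8, -0.6]
grip_width: 0.33
clock: 27.18
position: [0.4672, -0.0166, 0.1673]
ee_rot: [0.71, -0.705, -0.0, -0.009]
ft_force: [-0.4, 1.9, -0.8]
grip_width: 0.333
27.18 [ 0.4672 -0.0166  0.1673] [ 0.007 -1.     0.012 -1.    -0.007  0.013 -0.013 -0.012 -1.   ] [-0.4  1.9 -0.8] 0.333
b3 (464.6, 33.8, 148.7, 30.3, -0.0, array([48.8, 50. , 51.1]), 5606)
held (501.7, -81.3, 168.8, 58.5, 80.6, array([112.6, 163.8, 165.1]), 12821)
```

View pics/w12.png

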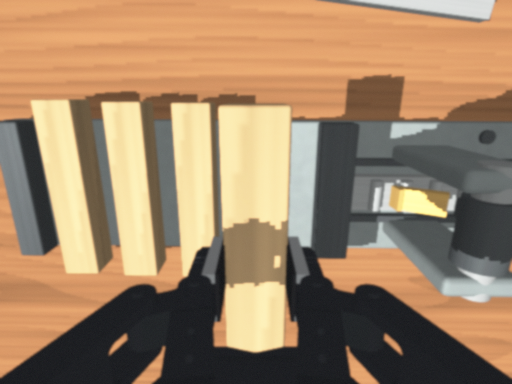

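```bash
python3 -m pendant '[[[-0.3,-0.5,-4.5],[-0.7,0.7,0],255],[[0,0,-4],[0,0,0],255],[[0,0,-1],[0,0,0],255],[[0,0,0],[0,0,0],255]]'; python3 -c "
from h import *;st()"
```

```text
clock: 27.72
position: [0.466, -0.014, 0.0722]
ee_rot: [0.713, -0.701, 0.0, -0.002]
ft_force: [0.4, 0.2, -0.7]
grip_width: 0.331
27.73 [ 0.466  -0.014   0.0722] [ 0.017 -1.     0.003 -1.    -0.017  0.003 -0.003 -0.003 -1.   ] [ 0.4  0.2 -0.7] 0.331
```

```bash
python3 -m pendant '[[[-0.2,-0.7,-0.6],[0,0,-0.8],255],[[0,0,-0.6],[0,0,0],255],[[0,0,0],[0,0,0],255]]'; python3 -c "
from h import *;st()"
```

```text
clock: 28.1
position: [0.4658, -0.0209, 0.0623]
ee_rot: [0.708, -0.706, 0.002, -0.004]
ft_force: [-0.2, 0.6, -0.9]
grip_width: 0.331
28.1 [ 0.4658 -0.0209  0.0623] [ 0.002 -1.     0.008 -1.    -0.002  0.003 -0.003 -0.008 -1.   ] [-0.2  0.6 -0.9] 0.331
```

```bash
python3 -m pendant '[[[0,0,-0.5],[0,0,0],255],[[0,0,-0.4],[0,0,0],255],[[0,0,0],[0,0,0],130],[[0,0,0],[0,0,0],130],[[0,0,3],[0,0,0],130],[[0,0,6],[0,0,0],130],[[0,0,6],[0,0,0],255],[[0,0,6],[0,0,0],255],[[0,-3,6],[0,0,0],255],[[0,0,0],[0,0,0],255]]'; python3 - <<'E'
from seg import *
st()
c=cam('wrist');W=cloud(c);save(c,'w13.png');z=W[:,:,2]
for a,b in ((.115,.17),(.06,.115),(.01,.06),(-.045,.01)):
  m=(z>.046)&(z<.055)&(W[:,:,1]<b)&(W[:,:,1]>a)&(abs(W[:,:,0]-.46)<.1)
  print(boxfit(W,m))
c=cam('top');W=cloud(c);save(c,'t2.png',s=1.5);z=W[:,:,2]
m=(z>.1)&(z<.28)&(abs(W[:,:,0]-.463)<.03)&(W[:,:,1]<-.2)&(W[:,:,1]>-.42)
P=W[m]
for y in np.arange(-.42,-.2,.02):
  q=P[abs(P[:,1]-y)<.01]
  if len(q): print(round(y,3),len(q),np.round(np.median(q,0),3))
E
```

```text
clock: 29.35
position: [0.4638, -0.0486, 0.3267]
ee_rot: [0.708, -0.706, 0.002, -0.004]
ft_force: [0.1, 0.5, -0.1]
grip_width: 0.002
29.35 [ 0.4638 -0.0486  0.3267] [ 0.003 -1.     0.009 -1.    -0.003  0.003 -0.003 -0.009 -1.   ] [ 0.1  0.5 -0.1] 0.002
(465.7, 139.2, 149.4, 30.9, 0.7, array([48.4, 50.1, 51.3]), 2704)
(464.3, 86.3, 149.8, 30.4, 0.1, array([48.5, 50. , 51.3]), 2652)
(464.0, 33.5, 148.4, 30.6, 0.3, array([48.6, 50. , 51.4]), 2605)
(464.1, -21.6, 148.3, 30.1, 0.2, array([48.6, 50. , 51.2]), 2578)
-0.36 9 [ 0.462 -0.353  0.215]
-0.34 82 [ 0.459 -0.339  0.226]
-0.32 85 [ 0.461 -0.32   0.218]
-0.3 95 [ 0.459 -0.3    0.206]
-0.28 86 [ 0.46  -0.28   0.195]
-0.26 86 [ 0.46  -0.26   0.185]
-0.24 42 [ 0.461 -0.24   0.167]
-0.22 46 [ 0.461 -0.221  0.157]
```

View pics/w13.png

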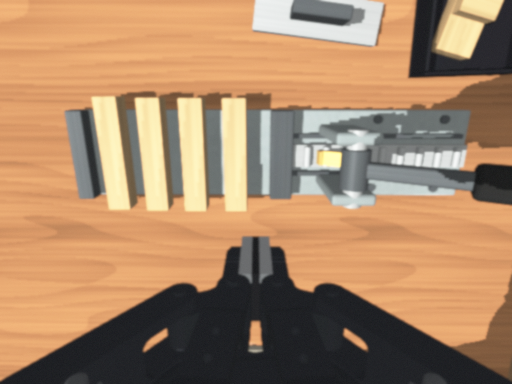

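View pics/t2.png

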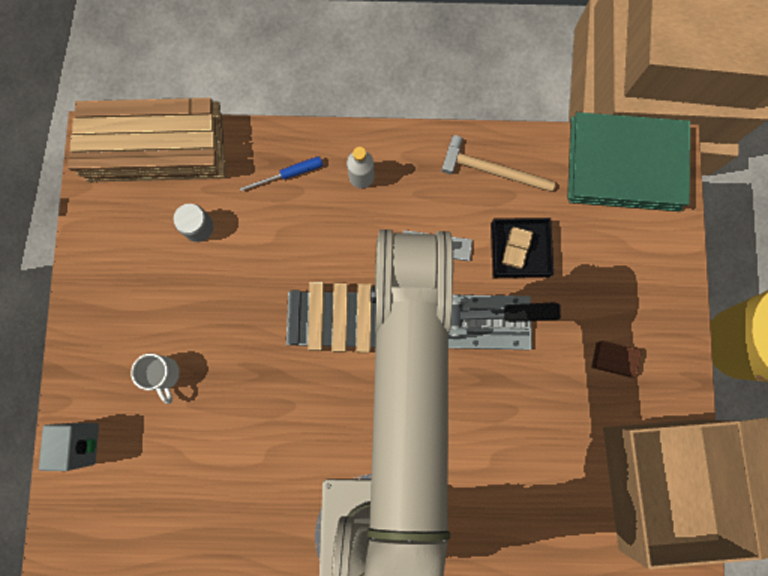

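```bash
python3 -m pendant '[[[0,-5,0],[0,0.5,0],255],[[0,-6,0],[0,0,0],255],[[0,-6,0],[0,0,0],255],[[0,-6,0],[0,0,0],255],[[0,-4,-3],[0,0,0],255],[[0,0,0],[0,0,0],255]]'; python3 - <<'E'
from seg import *
st();print(np.round(manip.get_obs()['joint_pos'],2))
c=cam('wrist');save(c,'w14.png')
E
```

```text
clock: 30.2
position: [0.4591, -0.3188, 0.2815]
ee_rot: [0.713, -0.701, -0.01, 0.004]
ft_force: [0.1, 0.3, -0.1]
grip_width: -0.001
30.2 [ 0.4591 -0.3188  0.2815] [ 0.016 -1.    -0.02  -1.    -0.016  0.009 -0.009  0.02  -1.   ] [ 0.1  0.3 -0.1] -0.001
[ 0.32  0.18  0.24  1.58 -0.04  1.4  -1.  ]
```

View pics/w14.png

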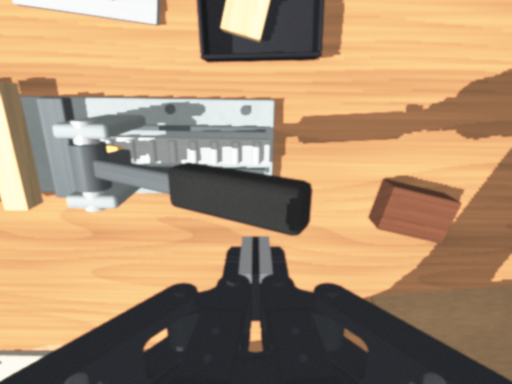

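```bash
python3 -m pendant '[[[0.4,0,-3],[-0.5,-1.1,-0.8],255],[[0,0,-2],[0,0,0],255],[[0,-0.7,-2],[0,0,0],255],[[0,-0.7,-2],[0,0,0],255],[[0,-0.6,-2],[0,0,0],255],[[0,-0.4,-2],[0,0,0],255],[[0,0,0],[0,0,0],255]]'; python3 -c "
from h import *;st()"
```

```text
clock: 31.12
position: [0.4689, -0.3334, 0.1534]
ee_rot: [0.713, -0.701, 0.003, -0.002]
ft_force: [-3.2, -1.3, 5.1]
grip_width: 0.0
31.12 [ 0.4689 -0.3334  0.1534] [ 0.017 -1.     0.006 -1.    -0.017 -0.001  0.002 -0.006 -1.   ] [-3.2 -1.3  5.1] 0.0
```

```bash
python3 -m pendant '[[[-0.5,-0.5,-1.5],[0,0,-0.8],255],[[-0.2,-0.4,-1.3],[0,0,0],255],[[0,0,-0.5],[0,0,0],255]]'; python3 - <<'E'
from seg import *
st()
c=cam('wrist');save(c,'w15.png')
E
```

```text
clock: 31.5
position: [0.4676, -0.3377, 0.1251]
ee_rot: [0.711, -0.704, 0.006, -0.005]
ft_force: [-5.2, -3.5, 8.1]
grip_width: 0.002
31.5 [ 0.4676 -0.3377  0.1251] [ 0.01  -1.     0.015 -1.    -0.01  -0.001  0.001 -0.015 -1.   ] [-5.2 -3.5  8.1] 0.002
```

View pics/w15.png

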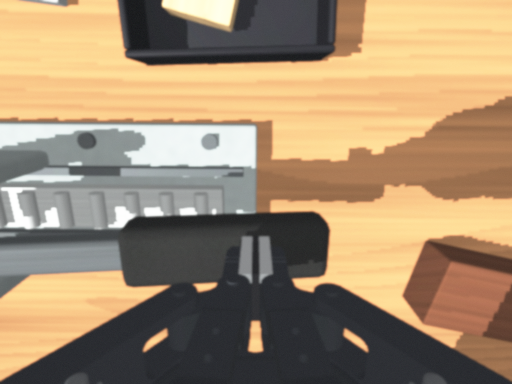

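```bash
python3 -m pendant '[[[-0.4,0,-0.6],[0,0.5,0],255],[[0,0.5,4],[0,0,0],255],[[0,1,5],[0,0,0],255],[[0,1,4],[0,0,0],255],[[-0.3,0,1],[0,0,0],255],[[0,0,0],[0,0,0],255]]'; python3 - <<'E'
from seg import *
st()
c=cam('wrist');save(c,'w16.png')
E
```

```text
clock: 32.3
position: [0.4663, -0.3039, 0.2685]
ee_rot: [0.714, -0.7, 0.006, -0.006]
ft_force: [-0.6, -0.4, -0.4]
grip_width: 0.002
32.3 [ 0.4663 -0.3039  0.2685] [ 0.021 -1.     0.016 -1.    -0.021  0.001 -0.    -0.016 -1.   ] [-0.6 -0.4 -0.4] 0.002
```

View pics/w16.png

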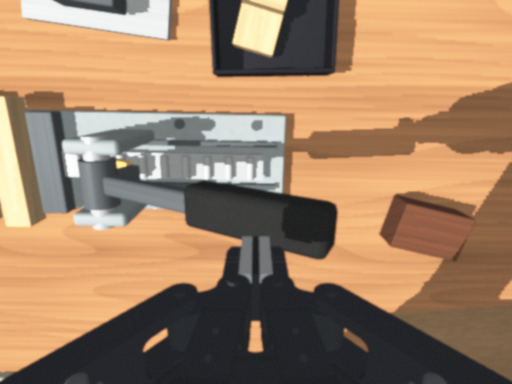

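```bash
cat > jaw.py <<'E'
from seg import *
st()
c=cam('top');W=cloud(c);z=W[:,:,2]
m=(z>.036)&(z<.047)&(W[:,:,1]<.16)&(W[:,:,1]>-.11)&(abs(W[:,:,0]-.461)<.055)
y=W[m][:,1];print(np.histogram(y,bins=np.arange(-.11,.16,.01)))
c=cam('wrist');W=cloud(c);z=W[:,:,2]
m=(z>.038)&(z<.046)&(W[:,:,1]<.16)&(W[:,:,1]>-.11)&(abs(W[:,:,0]-.463)<.055)
y=W[m][:,1]
if len(y)>50: print(len(y),np.round(np.percentile(y,[2,50,98]),3))
E
python3 jaw.py
```

```text
32.35 [ 0.4663 -0.3037  0.268 ] [ 0.021 -1.     0.015 -1.    -0.021  0.001 -0.001 -0.015 -1.   ] [0.3 0.5 0.1] -0.0
(array([12, 21,  8, 50, 93, 94, 49,  5, 17, 23,  7,  0,  0, 17, 19, 13,  0,
        0, 14, 15, 15,  8,  0,  4, 14, 15]), array([-1.10000000e-01, -1.00000000e-01, -9.00000000e-02, -8.00000000e-02,
       -7.00000000e-02, -6.00000000e-02, -5.00000000e-02, -4.00000000e-02,
       -3.00000000e-02, -2.00000000e-02, -1.00000000e-02, -5.55111512e-17,
        1.00000000e-02,  2.00000000e-02,  3.00000000e-02,  4.00000000e-02,
        5.00000000e-02,  6.00000000e-02,  7.00000000e-02,  8.00000000e-02,
        9.00000000e-02,  1.00000000e-01,  1.10000000e-01,  1.20000000e-01,
        1.30000000e-01,  1.40000000e-01,  1.50000000e-01]))
3179 [-0.097 -0.062 -0.036]
```

```bash
python3 -m pendant '[[[-0.5,-1,-3],[0,0.9,-1],255],[[-0.2,-0.3,-2],[0,0,0],255],[[-0.2,-0.7,-2],[0,0,0],255],[[-0.2,-0.7,-2],[0,0,0],255],[[-0.2,-0.6,-2],[0,0,0],255],[[-0.2,-0.5,-2],[0,0,0],255],[[-0.2,-0.4,-1],[0,0,0],255],[[0,-0.2,-0.8],[0,0,0],255],[[0,0,0],[0,0,0],255]]'; python3 -c "
from h import *;st()"
```

```text
clock: 33.58
position: [0.4539, -0.3442, 0.1139]
ee_rot: [0.709, -0.705, -0.002, -0.004]
ft_force: [-7.2, 5.4, 24.3]
grip_width: 0.001
33.58 [ 0.4539 -0.3442  0.1139] [ 0.006 -1.     0.003 -1.    -0.006  0.009 -0.009 -0.003 -1.   ] [-7.2  5.4 24.3] 0.001
```

```bash
python3 -m pendant '[[[0.4,0.5,4],[0,0,0],255],[[0.3,1,5],[0,0,0],255],[[0.3,0.6,4],[0,0,0],255],[[0,0,2],[0,0,0],255],[[0,0,0],[0,0,0],255]]'; python3 jaw.py
```

```text
clock: 34.2
position: [0.4609, -0.3219, 0.2624]
ee_rot: [0.708, -0.706, -0.007, -0.003]
ft_force: [-0.2, 0.1, -0.0]
grip_width: -0.002
34.2 [ 0.4609 -0.3219  0.2624] [ 0.004 -1.    -0.006 -1.    -0.004  0.014 -0.014  0.006 -1.   ] [-0.2  0.1 -0. ] -0.002
(array([ 5, 24, 14, 14, 19, 11, 82, 93, 90, 22, 18, 22,  0, 21, 17,  7,  0,
        0, 18, 19, 13,  6,  0, 11, 16, 15]), array([-1.10000000e-01, -1.00000000e-01, -9.00000000e-02, -8.00000000e-02,
       -7.00000000e-02, -6.00000000e-02, -5.00000000e-02, -4.00000000e-02,
       -3.00000000e-02, -2.00000000e-02, -1.00000000e-02, -5.55111512e-17,
        1.00000000e-02,  2.00000000e-02,  3.00000000e-02,  4.00000000e-02,
        5.00000000e-02,  6.00000000e-02,  7.00000000e-02,  8.00000000e-02,
        9.00000000e-02,  1.00000000e-01,  1.10000000e-01,  1.20000000e-01,
        1.30000000e-01,  1.40000000e-01,  1.50000000e-01]))
2424 [-0.076 -0.043 -0.022]
```

```bash
python3 -m pendant '[[[0,0,-3],[-0.8,-0.3,0],255],[[0,-0.3,-2],[0,0,0],255],[[0,-0.5,-2],[0,0,0],255],[[0,-0.6,-2],[0,0,0],255],[[0,-0.6,-2],[0,0,0],255],[[-0.2,-0.4,-2],[0,0,0],255],[[-0.2,-0.3,-1],[0,0,0],255],[[0,-0.2,-0.5],[0,0,0],255],[[0,0,0],[0,0,0],255]]'; python3 -c "
from h import *;st()"; python3 -m pendant '[[[0,0,-0.2],[0,0,0],255],[[0,0.5,4],[0,0,0],255],[[0,1,5],[0,0,0],255],[[0,1,4],[0,0,0],255],[[0,0,2],[0,0,0],255],[[0,0,0],[0,0,0],255]]'; python3 jaw.py
```

```text
clock: 35.42
position: [0.4577, -0.3448, 0.1138]
ee_rot: [0.709, -0.705, -0.006, -0.004]
ft_force: [-9.1, 3.8, 25.2]
grip_width: 0.003
35.42 [ 0.4577 -0.3448  0.1138] [ 0.006 -1.    -0.003 -1.    -0.006  0.014 -0.014  0.003 -1.   ] [-9.1  3.8 25.2] 0.003
clock: 36.17
position: [0.454, -0.3181, 0.2602]
ee_rot: [0.708, -0.706, -0.011, -0.003]
ft_force: [-0.5, 0.2, -0.9]
grip_width: -0.002
36.17 [ 0.454  -0.3181  0.2602] [ 0.003 -1.    -0.012 -1.    -0.004  0.019 -0.019  0.012 -1.   ] [-0.5  0.2 -0.9] -0.002
(array([ 9, 20, 12, 15, 17,  5, 15, 12, 59, 91, 91, 59, 21, 21, 15, 20, 20,
        6, 13, 13, 21,  6,  0,  5, 18, 16]), array([-1.10000000e-01, -1.00000000e-01, -9.00000000e-02, -8.00000000e-02,
       -7.00000000e-02, -6.00000000e-02, -5.00000000e-02, -4.00000000e-02,
       -3.00000000e-02, -2.00000000e-02, -1.00000000e-02, -5.55111512e-17,
        1.00000000e-02,  2.00000000e-02,  3.00000000e-02,  4.00000000e-02,
        5.00000000e-02,  6.00000000e-02,  7.00000000e-02,  8.00000000e-02,
        9.00000000e-02,  1.00000000e-01,  1.10000000e-01,  1.20000000e-01,
        1.30000000e-01,  1.40000000e-01,  1.50000000e-01]))
984 [-0.077 -0.027 -0.015]
```

```bash
python3 -m pendant '[[[0.5,0,-3],[-1.1,-0.7,0],255],[[0.1,-0.3,-2],[0,0,0],255],[[0,-0.5,-2],[0,0,0],255],[[0,-0.6,-2],[0,0,0],255],[[0,-0.6,-2],[0,0,0],255],[[0,-0.4,-2],[0,0,0],255],[[0,-0.3,-1],[0,0,0],255],[[0,-0.2,-0.5],[0,0,0],255],[[0,0,0],[0,0,0],255]]'; python3 -c "
from h import *;st()"; python3 -m pendant '[[[0,0,-0.2],[0,0,0],255],[[0,0.5,4],[0,0,0],255],[[0,1,5],[0,0,0],255],[[0,1,4],[0,0,0],255],[[0,0,2],[0,0,0],255],[[0,0,0],[0,0,0],255]]'; python3 jaw.py
```

```text
clock: 37.4
position: [0.4592, -0.3408, 0.1146]
ee_rot: [0.709, -0.705, -0.007, -0.005]
ft_force: [-9.2, 3.9, 22.6]
grip_width: 0.002
37.4 [ 0.4592 -0.3408  0.1146] [ 0.005 -1.    -0.004 -1.    -0.005  0.017 -0.017  0.004 -1.   ] [-9.2  3.9 22.6] 0.002
clock: 38.15
position: [0.4553, -0.3141, 0.2602]
ee_rot: [0.708, -0.706, -0.013, -0.003]
ft_force: [-0.2, 0.5, -0.8]
grip_width: -0.001
38.15 [ 0.4553 -0.3141  0.2602] [ 0.002 -1.    -0.014 -1.    -0.002  0.022 -0.022  0.013 -1.   ] [-0.2  0.5 -0.8] -0.001
(array([ 8, 13, 13, 11, 16, 10, 25, 12, 16, 14,  9, 74, 90, 90, 22, 13, 12,
       18, 19, 16, 21, 17, 18, 12, 17, 20]), array([-1.10000000e-01, -1.00000000e-01, -9.00000000e-02, -8.00000000e-02,
       -7.00000000e-02, -6.00000000e-02, -5.00000000e-02, -4.00000000e-02,
       -3.00000000e-02, -2.00000000e-02, -1.00000000e-02, -5.55111512e-17,
        1.00000000e-02,  2.00000000e-02,  3.00000000e-02,  4.00000000e-02,
        5.00000000e-02,  6.00000000e-02,  7.00000000e-02,  8.00000000e-02,
        9.00000000e-02,  1.00000000e-01,  1.10000000e-01,  1.20000000e-01,
        1.30000000e-01,  1.40000000e-01,  1.50000000e-01]))
656 [-0.096 -0.05  -0.02 ]
```

```bash
python3 -m pendant '[[[0.5,-0.4,-3],[-1.2,-0.8,0],255],[[0.1,-0.3,-2],[0,0,0],255],[[0,-0.5,-2],[0,0,0],255],[[0,-0.6,-2],[0,0,0],255],[[0,-0.4,-1],[0,0,0],255],[[0,0,0],[0,0,0],255]]'; python3 -c "
from h import *;st()"; python3 -m pendant '[[[0,-0.3,-0.7],[0,0,0],255]]'; python3 -m pendant '[[[0,-0.2,-0.5],[0,0,0],255]]'
```

```text
clock: 39.0
position: [0.4601, -0.3355, 0.1487]
ee_rot: [0.708, -0.706, -0.004, 0.0]
ft_force: [2.0, -2.0, 8.3]
grip_width: 0.002
39.0 [ 0.4601 -0.3355  0.1487] [ 0.002 -1.    -0.005 -1.    -0.002  0.005 -0.005  0.005 -1.   ] [ 2.  -2.   8.3] 0.002
clock: 39.12
position: [0.4603, -0.3376, 0.1409]
ee_rot: [0.708, -0.706, -0.004, -0.0]
ft_force: [0.5, 5.4, 7.9]
grip_width: 0.001
clock: 39.25
position: [0.4603, -0.3383, 0.1347]
ee_rot: [0.708, -0.706, -0.005, -0.001]
ft_force: [0.0, 3.1, 8.5]
grip_width: -0.004
```

```bash
python3 -m pendant '[[[0,-0.1,-0.5],[0,0,0],255]]'; python3 -m pendant '[[[0,0,-0.4],[0,0,0],255]]';python3 -m pendant '[[[0,0,-0.4],[0,0,0],255]]'
```

```text
clock: 39.38
position: [0.4603, -0.3384, 0.1287]
ee_rot: [0.708, -0.706, -0.006, -0.001]
ft_force: [-1.0, 2.3, 9.6]
grip_width: 0.001
clock: 39.5
position: [0.4603, -0.3382, 0.1239]
ee_rot: [0.708, -0.706, -0.006, -0.001]
ft_force: [0.6, 0.7, 8.9]
grip_width: -0.001
clock: 39.62
position: [0.4603, -0.338, 0.1192]
ee_rot: [0.708, -0.706, -0.007, -0.001]
ft_force: [0.8, 1.5, 8.8]
grip_width: 0.001
```

```bash
python3 -m pendant '[[[0,0,-0.4],[0,0,0],255]]'; python3 - <<'E'
from seg import *
c=cam('top');save(c,'t3.png',(170,170,400,260),3);W=cloud(c);z=W[:,:,2]
c=cam('side');save(c,'s3.png',(220,170,300,300),4)
E
```

```text
clock: 39.75
position: [0.4604, -0.3377, 0.1149]
ee_rot: [0.708, -0.706, -0.007, -0.001]
ft_force: [-5.5, 7.5, 29.9]
grip_width: -0.001
```

View pics/t3.png

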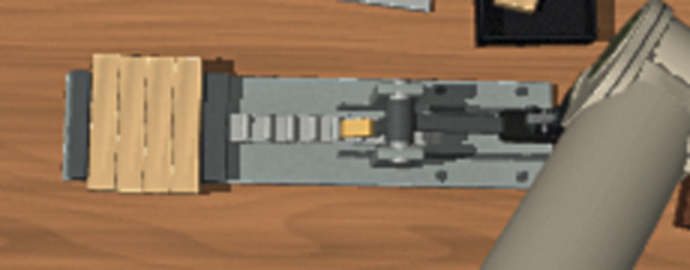

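View pics/s3.png

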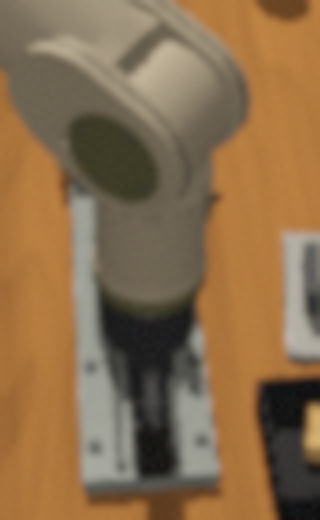

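```bash
python3 -m pendant '[[[0,0.5,4],[0,0,0],255],[[0,1,5],[0,0,0],255],[[0,0.6,4],[0,0,0],255],[[0,0,2],[0,0,0],255],[[0,0,0],[0,0,0],255]]'; python3 -m pendant '[[[0,0,-3],[-0.8,-0.5,0],255],[[0,-0.3,-2],[0,0,0],255],[[0,-0.5,-1.5],[0,0,0],255],[[0,0,0],[0,0,0],255]]';python3 -m pendant '[[[0,-0.3,-1],[0,0,0],255]]'; python3 -m pendant '[[[0,-0.3,-0.8],[0,0,0],255]]'
```

```text
clock: 40.48
position: [0.4565, -0.3154, 0.2619]
ee_rot: [0.708, -0.707, -0.012, 0.001]
ft_force: [0.1, -0.2, 0.1]
grip_width: 0.002
clock: 40.98
position: [0.4562, -0.3246, 0.1935]
ee_rot: [0.707, -0.707, -0.004, 0.003]
ft_force: [-9.2, 9.3, 31.6]
grip_width: 0.003
clock: 41.1
position: [0.4564, -0.3273, 0.187]
ee_rot: [0.707, -0.707, -0.003, 0.002]
ft_force: [-22.8, 18.3, 68.0]
grip_width: 0.002
clock: 41.22
position: [0.4564, -0.3287, 0.1839]
ee_rot: [0.707, -0.707, -0.004, 0.0]
ft_force: [-27.9, 29.4, 76.8]
grip_width: 0.002
```

```bash
python3 -m pendant '[[[0,0.2,1],[0,0,0],255],[[0,0.4,3],[0,0,0],255],[[0,0.4,4],[0,0,0],255],[[0,0,5],[0,0,0],255],[[2,4,4],[0,0,0],255],[[2,5,0],[0,0,8],255],[[2,5,0],[0,0,10],255],[[2,3,0],[0,0,10],100],[[2,0,0],[0,0,10],70],[[0,0,0],[0,0,10],70],[[0,0,0],[0,0,10],70]]'; python3 jaw.py; python3 - <<'E'
from seg import *
c=cam('top');save(c,'t4.png',(170,130,400,260),3)
c=cam('wrist');save(c,'w20.png')
W=cloud(c);z=W[:,:,2];
m=(z>.009)&(z<.016)&(abs(W[:,:,0]-.635)<.08)&(abs(W[:,:,1]+.124)<.13);print('plate',boxfit(W,m))
m=(z>.04)&(z<.056)&(abs(W[:,:,0]-.635)<.05)&(abs(W[:,:,1]+.124)<.1);print('rib',boxfit(W,m))
E
```

```text
clock: 42.6
position: [0.5533, -0.1382, 0.3356]
ee_rot: [0.965, -0.261, -0.018, 0.01]
ft_force: [0.4, -0.2, -0.3]
grip_width: 0.723
42.6 [ 0.5533 -0.1382  0.3356] [ 0.863 -0.503 -0.041 -0.504 -0.864 -0.01  -0.03   0.029 -0.999] [ 0.4 -0.2 -0.3] 0.723
(array([ 0,  0, 10,  8, 24,  5, 16, 19, 10, 18, 10, 19,  8, 22, 92, 87, 76,
       16, 15, 19, 14, 18, 18, 17, 16, 10]), array([-1.10000000e-01, -1.00000000e-01, -9.00000000e-02, -8.00000000e-02,
       -7.00000000e-02, -6.00000000e-02, -5.00000000e-02, -4.00000000e-02,
       -3.00000000e-02, -2.00000000e-02, -1.00000000e-02, -5.55111512e-17,
        1.00000000e-02,  2.00000000e-02,  3.00000000e-02,  4.00000000e-02,
        5.00000000e-02,  6.00000000e-02,  7.00000000e-02,  8.00000000e-02,
        9.00000000e-02,  1.00000000e-01,  1.10000000e-01,  1.20000000e-01,
        1.30000000e-01,  1.40000000e-01,  1.50000000e-01]))
3215 [-0.094  0.037  0.056]
plate (641.4, -150.5, 214.9, 83.2, -83.7, array([10.5, 12. , 13.5]), 3629)
rib (638.5, -125.8, 69.9, 16.2, 83.4, array([45.8, 47.8, 49.1]), 739)
```

View pics/t4.png

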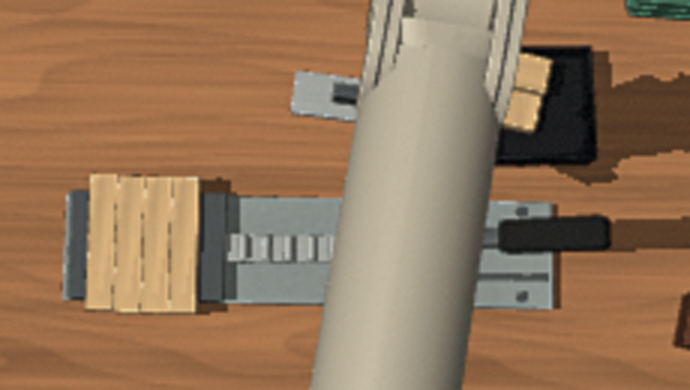

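View pics/w20.png

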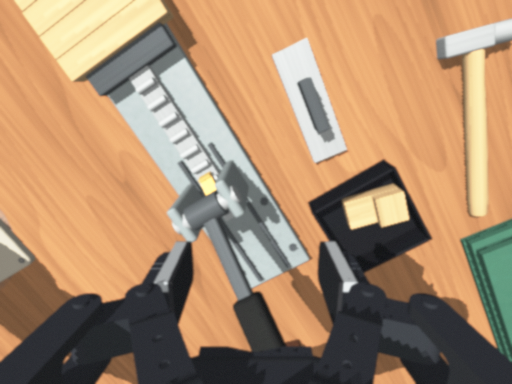

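```bash
python3 -m pendant '[[[3,0.6,-4],[0.6,-2.4,8],100],[[3,0.6,-5],[0,0,8],100],[[2.5,0,-5],[0,0,7.5],100],[[0,0,-4],[0,0,0],100],[[0,0,0],[0,0,0],100]]'; python3 - <<'E'
from seg import *
st()
c=cam('wrist');W=cloud(c);z=W[:,:,2];save(c,'w21.png')
m=(z>.04)&(z<.056)&(abs(W[:,:,0]-.638)<.03)&(abs(W[:,:,1]+.124)<.06);print('rib',boxfit(W,m))
E
```

```text
clock: 43.42
position: [0.6391, -0.1276, 0.1503]
ee_rot: [0.998, -0.069, 0.003, -0.001]
ft_force: [-0.3, -0.9, -0.1]
grip_width: 0.61
43.42 [ 0.6391 -0.1276  0.1503] [ 0.99  -0.138  0.006 -0.138 -0.99   0.001  0.006 -0.002 -1.   ] [-0.3 -0.9 -0.1] 0.61
rib (638.2, -125.4, 69.6, 15.9, 82.9, array([46.4, 47.8, 49. ]), 1780)
```

```bash
python3 -m pendant '[[[0,0.2,-5],[0,0.3,0.5],100],[[0,0,-4],[0,0,0],100],[[0,0,-1],[0,0,0],100],[[0,0,-1],[0,0,0],100]]'; python3 -c "
from h import *;st()"
```

```text
clock: 43.98
position: [0.6466, -0.1278, 0.0525]
ee_rot: [0.998, -0.069, 0.011, 0.0]
ft_force: [0.0, -0.2, 0.4]
grip_width: 0.604
43.98 [ 0.6466 -0.1278  0.0525] [ 0.99  -0.137  0.021 -0.137 -0.991 -0.002  0.021 -0.001 -1.   ] [ 0.  -0.2  0.4] 0.604
```

```bash
python3 -m pendant '[[[-0.8,0.2,-0.8],[0,1.2,0.5],100],[[0,0,-0.5],[0,0,0],100],[[0,0,-0.2],[0,0,0],100]]'; python3 -c "
from h import *;st()"
```

```text
clock: 44.35
position: [0.6398, -0.1259, 0.04]
ee_rot: [0.998, -0.064, 0.002, 0.001]
ft_force: [-0.3, 0.8, 0.2]
grip_width: 0.606
44.35 [ 0.6398 -0.1259  0.04  ] [ 0.992 -0.128  0.003 -0.128 -0.992 -0.003  0.003  0.002 -1.   ] [-0.3  0.8  0.2] 0.606
```

```bash
python3 -m pendant '[[[0,0,-0.2],[0,0,0],255],[[0,0,0],[0,0,0],255],[[0,0,0],[0,0,0],255],[[0,0,0],[0,0,0],255],[[0,0,3],[0,0,0],255],[[0,0,5],[0,0,0],255],[[0,0,4],[0,0,0],255],[[0,0,0],[0,0,0],255]]' 80; python3 - <<'E'
from seg import *
st(); save(cam('wrist'),'w22.png')
E
```

```text
clock: 45.35
position: [0.6361, -0.1255, 0.1566]
ee_rot: [0.998, -0.064, -0.003, 0.001]
ft_force: [0.2, 0.8, -7.6]
grip_width: 0.17
45.35 [ 0.6361 -0.1255  0.1566] [ 0.992 -0.128 -0.006 -0.128 -0.992 -0.001 -0.006  0.002 -1.   ] [ 0.2  0.8 -7.6] 0.17
```

View pics/w22.png

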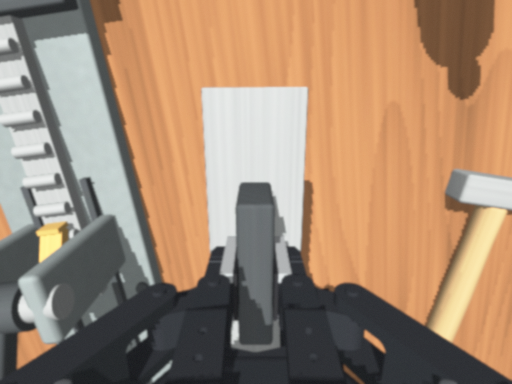

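```bash
python3 -m pendant '[[[0,4,1],[0,0,1],255],[[0,5,0],[0,0,1],255],[[-1,5,0],[0,0,1],255],[[-4,4,0],[0,0,1],255],[[-4,3,0],[0,0,1],255],[[-4,2,0],[0,0,1],255],[[-3,0.5,0],[0,0,1],255],[[-1,0,0],[0,0,0],255],[[0,0,0],[0,0,0],255]]'; python3 - <<'E'
from seg import *
st(); c=cam('wrist'); save(c,'w23.png');W=cloud(c);z=W[:,:,2]
m=(z>.046)&(z<.055)&(W[:,:,1]>.03)&(W[:,:,1]<.19)&(abs(W[:,:,0]-.46)<.1);P=W[m]; print('bats',boxfit(W,m),np.percentile(P,[1,99],axis=0).round(3))
m=(z>.038)&(z<.045)&(W[:,:,1]>.16)&(W[:,:,1]<.22)&(abs(W[:,:,0]-.46)<.07);print('fence',boxfit(W,m))
E
```

```text
clock: 46.52
position: [0.4458, 0.1135, 0.1391]
ee_rot: [1.0, -0.001, -0.022, 0.005]
ft_force: [-0.3, -0.6, -5.1]
grip_width: 0.171
46.52 [0.4458 0.1135 0.1391] [ 0.999 -0.002 -0.044 -0.002 -1.    -0.01  -0.044  0.01  -0.999] [-0.3 -0.6 -5.1] 0.171
bats (464.7, 116.3, 151.8, 119.8, -0.0, array([48.9, 50. , 51. ]), 17226) [[0.391 0.059 0.048]
 [0.538 0.176 0.051]]
fence (461.0, 187.2, 137.1, 22.1, 0.1, array([40.6, 41.9, 43.1]), 3047)
```

View pics/w23.png

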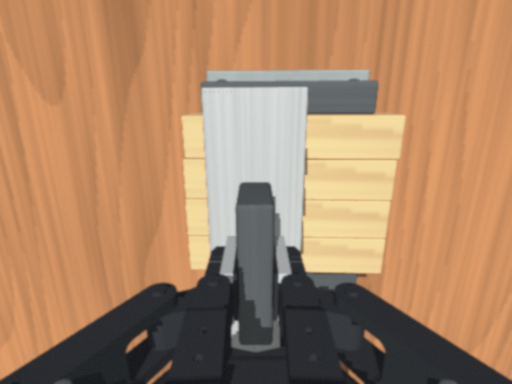

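```bash
python3 -m pendant '[[[1.9,0.2,0],[0.6,-2.5,0],255],[[0,0,-2],[0,0,0],255],[[0,0,-1.5],[0,0,0],255],[[0,0,0],[0,0,0],255]]'; python3 -c "
from h import *;st()"
```

```text
clock: 47.08
position: [0.4686, 0.1137, 0.1014]
ee_rot: [1.0, -0.003, -0.0, -0.001]
ft_force: [-1.1, 0.0, -6.6]
grip_width: 0.173
47.08 [0.4686 0.1137 0.1014] [ 1.    -0.007 -0.    -0.007 -1.     0.001 -0.    -0.001 -1.   ] [-1.1  0.  -6.6] 0.173
```

```bash
python3 -m pendant '[[[-0.3,0.2,-0.6],[0,0,0.4],255],[[0,0,-0.4],[0,0,0],255],[[0,0,0],[0,0,0],255]]'; python3 -m pendant '[[[0,0,-0.2],[0,0,0],255]]'; python3 -c "
from h import *;st()"
```

```text
clock: 47.45
position: [0.4661, 0.1159, 0.0915]
ee_rot: [1.0, 0.0, 0.0, -0.001]
ft_force: [-0.0, -0.7, -5.7]
grip_width: 0.172
clock: 47.58
position: [0.4664, 0.1161, 0.0899]
ee_rot: [1.0, 0.0, 0.001, -0.001]
ft_force: [-0.8, -0.8, -5.5]
grip_width: 0.171
47.58 [0.4664 0.1161 0.0899] [ 1.     0.     0.002  0.    -1.     0.002  0.002 -0.002 -1.   ] [-0.8 -0.8 -5.5] 0.171
```

```bash
python3 -m pendant '[[[0,0,-0.2],[0,0,0],255]]';  python3 -m pendant '[[[0,0,-0.1],[0,0,0],255]]'
```

```text
clock: 47.7
position: [0.4665, 0.1161, 0.0884]
ee_rot: [1.0, 0.0, 0.001, -0.001]
ft_force: [-10.3, -2.6, 19.7]
grip_width: 0.171
clock: 47.82
position: [0.4665, 0.1161, 0.0884]
ee_rot: [1.0, 0.0, 0.001, -0.001]
ft_force: [-9.0, -2.9, 14.0]
grip_width: 0.171
```

Contact; ease off, release and back away.

```bash
python3 -m pendant '[[[0,0,0.1],[0,0,0],255],[[0,0,0],[0,0,0],130],[[0,0,0],[0,0,0],110],[[0,0,0],[0,0,0],110],[[0,0,3],[0,0,0],110],[[0,0,6],[0,0,0],110],[[0,0,6],[0,0,0],110],[[0,0,6],[0,0,0],110],[[0,0,0],[0,0,0],110]]'; python3 - <<'E'
from seg import *
st(); c=cam('wrist'); save(c,'w24.png');W=cloud(c);z=W[:,:,2]
m=(z>.059)&(z<.065)&(abs(W[:,:,1]-.116)<.12)&(abs(W[:,:,0]-.46)<.1); print('plate',boxfit(W,m))
m=(z>.09)&(z<.105)&(abs(W[:,:,1]-.116)<.12)&(abs(W[:,:,0]-.46)<.1); print('rib',boxfit(W,m))
m=(z>.046)&(z<.055)&(W[:,:,1]>.03)&(W[:,:,1]<.19)&(abs(W[:,:,0]-.46)<.1);P=W[m]; print('bats',boxfit(W,m))
c=cam('top');save(c,'t5.png',s=1.5);c=cam('side');save(c,'s5.png',s=1.5)
E
```

```text
clock: 48.95
position: [0.467, 0.1165, 0.3081]
ee_rot: [1.0, 0.0, 0.003, -0.002]
ft_force: [0.8, -0.2, -0.1]
grip_width: 0.569
48.95 [0.467  0.1165 0.3081] [ 1.     0.001  0.007  0.001 -1.     0.003  0.007 -0.003 -1.   ] [ 0.8 -0.2 -0.1] 0.569
plate (466.2, 117.1, 159.1, 50.0, -89.6, array([60.7, 62. , 63.2]), 4382)
rib (466.1, 116.9, 69.6, 15.7, -89.7, array([96.2, 97.8, 99.1]), 915)
bats (464.9, 116.5, 151.8, 119.9, -0.2, array([48.6, 49.9, 51.2]), 7418)
```

View pics/w24.png

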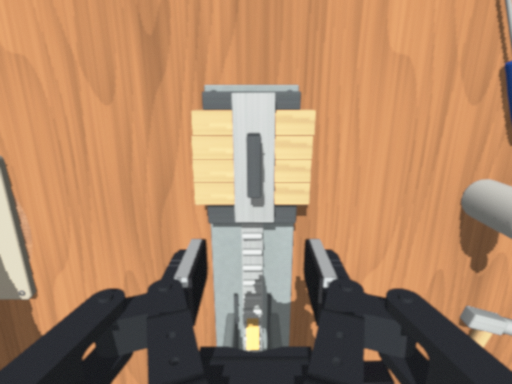

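View pics/t5.png

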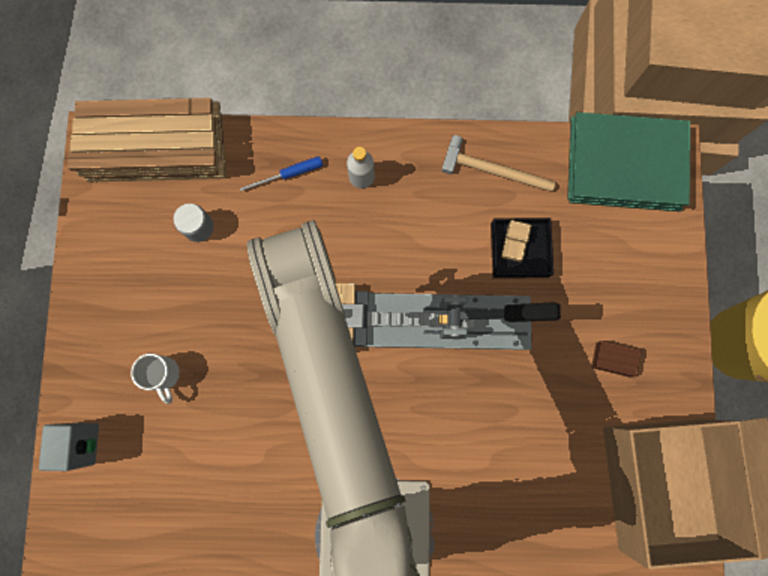

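View pics/s5.png

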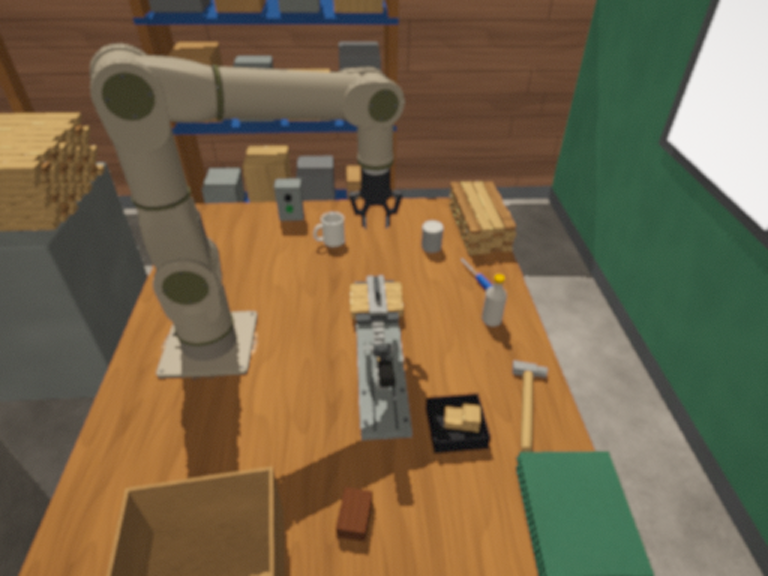

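```bash
python3 -m pendant '[[[0,0,0],[0,0,0],110],[[0,0,0],[0,0,0],110],[[0,0,0],[0,0,0],110],[[0,0,0],[0,0,0],110]]'; python3 -c "
from workcell import manip
print(manip.hand_in())"
```

```text
clock: 49.6
position: [0.4637, 0.1153, 0.2987]
ee_rot: [1.0, 0.0, -0.004, 0.0]
ft_force: [-0.5, -0.3, 0.1]
grip_width: 0.568
the job is handed in; nothing more can be done
None
```

I finished the job and handed it in at about 50 s. No verdict is reported.

**What I did:** I put the offcut in the scrap tray and laid all four battens crosswise on the bed. I pumped five full lever strokes. On the sixth the lever went stiff part-way down, so I pressed to about 75 N at the grip and let it up again. I then set the steel weight lengthwise on top of the battens.

**What the last checks showed:**
- **Battens:** the four together measure 119.9 mm across, packed between jaw and fence, 0.2° off square.
- **Weight:** it lies flat, with its plate top at 62 mm, so its underside is at about 50 mm. It is within 1.5 mm of the middle of the battens and 0.4° off lengthwise.
- **Lever and offcut:** the pictures show the lever up and the offcut in the tray.
- **Bystanders:** the tin, mug and block look unmoved in the top view. I did not measure them again.
- **Robot:** the gripper is clear, about 0.2 m above the work.

**What disagreed or stayed unclear:**
- **Jaw start:** my measurement put the jaw's face about 243 mm from the fence. That fits the stated 245 mm travel zero but not the stated "x -0.245 to -0.225".
- **Fifth stroke:** it ended right at the stop, so I could not tell whether the battens were tight. The sixth stroke settled that.
- **Squeeze:** I inferred it from the wrist force at the grip, because the force on the fence itself cannot be read.

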